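# Assemble, load and cover the sugar grinder

### The job

Set the steel grinder bowl upright in the well of the white grinder base and turn it under light pressure until it drops fully home over the brass drive cross, then swing the red cam lever a quarter turn to its stop so that its jaw clamps the bowl. Only then put every lump of palm sugar from the stone plate into the bowl, and finally cover the bowl with the aluminium lid, fully home and level. Leave the other kitchen things where they are.

Things in the scene. Friction and masses are not known exactly. Their poses are not given: they have to be found in the camera images.
- mill: White grinder base, fixed to the bench, 216 x 216 mm, 80 mm high. Origin: centre of its underside, on the bench; z up; -y points to the side that carries the cam.
- well (a point): Centre of the round well's mouth in the base's grey top, 80 mm above the mill's origin; well 123 mm across, 20 mm deep. On its floor stands a brass drive cross: two bars 80 mm long, 16 mm wide, 14 mm high, turned at any angle (not reported, but seen from above while the well is empty). It yields only to hard turning, 0.6 N m.
- bowl: Steel grinder bowl, loose, 0.4 to 0.6 kg. Origin: centre of the flat underside of its black foot; z up. Foot 118 mm across, 18 mm high, fits the well; a cross-shaped slot 21 mm wide runs across its underside along the bowl's x and y. Above it a black flange 196 mm across, z = 18 to 24 mm, its top the inner floor. Wall 160 mm across outside, 152 inside, rim at z = 94 mm.
- bowl_grip (a point): Centre of the top of the orange square column in the middle of the bowl, z = 74 mm above the bowl's origin (20 mm below the rim, 50 mm above the inner floor). Column 26 x 26 mm, sides along the bowl's x and y: grip it from above.
- bowl_foot (a point): Underside of the bowl's foot, on its axis (the bowl's origin). In the well at a wrong angle the foot rests on the drive cross, 74 mm above the mill's origin; at a right one (every 90 degrees, within 0.06 rad) the bowl drops 12 mm until the flange lies on the base's top, the foot 62 mm above the mill's origin.
- cam (a joint): Red cam lever's angle (rad): 0 open, grows anticlockwise seen from above, stop at 1.62. A steel jaw facing away from the lever swings with it over the bowl's flange and is pressed down on it by a spring (about 10 N); clamped above 1.4. Turning takes 2 to 5 N at the peg; the lever stays where left. If the bowl is not home the jaw meets the flange's edge and stops short.
- cam_peg (a point): Centre of the top of the upright red round peg at the end of the cam lever: 16 mm thick, rising 34 mm above the lever's arm (peg top 140 mm above the bench), 65 mm from the cam's axis. At cam 0 it lies from the axis along the mill's -x, at a quarter turn along the mill's -y.
- cam_pivot (a point): Top of the cam's hub, on its axis: 116 mm from the mill's centre along the mill's -y, 106 mm above the bench.
- lid: Aluminium saucepan lid, loose, about 0.22 kg. Origin: centre of the underside of its locating plug; z up. Plug 140 mm across, 6 mm deep; lid disc 168 mm across above it; black round knob 28 mm across from z = 18 to 44 mm. On the bowl the disc lies on the rim with the plug inside, lid origin 88 mm above the bowl's origin.
- stone: Stone grinding plate, fixed, 290 x 210 mm, 20 mm thick. Origin: centre of its underside.
- lump1: Brown block-shaped lump of palm sugar, 60 x 36 x 32 mm along its x, y, z, loose, about 80 g. Origin at its centre. At the start it lies flat on the stone plate. Some of the four may be absent.
- lump2: Brown block-shaped lump of palm sugar, 60 x 36 x 32 mm along its x, y, z, loose, about 80 g. Origin at its centre. At the start it lies flat on the stone plate. Some of the four may be absent.
- lump3: Brown block-shaped lump of palm sugar, 60 x 36 x 32 mm along its x, y, z, loose, about 80 g. Origin at its centre. At the start it lies flat on the stone plate. Some of the four may be absent.
- lump4: Brown block-shaped lump of palm sugar, 60 x 36 x 32 mm along its x, y, z, loose, about 80 g. Origin at its centre. At the start it lies flat on the stone plate. Some of the four may be absent.
- pestle: Hardwood pestle, 170 mm long, 38 mm thick, lying along its y, origin at its middle; not to be moved.
- cup: Blue ceramic cup, 76 mm across, 80 mm high; origin under its centre; not to be moved.
- spice_jar: Jar with black cap, 60 mm across, 100 mm high; origin under its centre; not to be moved.
- spoon: Spoon with a wooden handle lying on the bench; not to be moved.
Things that resemble listed ones, but are neither listed nor needed, are in the scene too. What is shaped like the lump2 but black is not meant. Leave any blue look-alike of the lump3 alone.

How it is judged:
By the outcome, as a careful person would: the job done as asked, in the order asked, and still so for the second after the job is handed in, with the robot touching nothing.
Of lump1, lump2, lump3, lump4 only 2 to 4 are there at a start; the rules pass over those that are not, and their reading is None.
At some moment in a run one of lump1, lump2, lump3, lump4, lid may be knocked a few centimetres aside while the robot is not near it.
Once in a run the grip may slacken for a moment while it holds something.
It also fails if it takes over 210 s, if anything falls off the work surface, if the arm or the gripper's body presses on something with over 40 N, if the wrist force passes 120 N, or if a joint passes its speed limit or range.

### The arm

A 7-joint arm with a two-finger parallel gripper is mounted at the origin on the work surface. World frame = base frame: x ahead of the robot, y to its left, z up, the work surface at z = 0. Lengths are in m, angles in rad, forces in N, time in s.
With the tool pointing down it reaches from about 0.425 to 0.875 m from the base axis. Payload 8.4 kg.
Tool frame: the origin (TCP) lies at the very end of the fingers, on their centre line; the grasp point (between the pads) lies grip_depth behind it (grip_depth is the distance from the TCP to the grasp point, in m); z points along the fingers, y is the direction in which the jaws open and shut (so a half turn about z gives the same grasp; the last joint's range is limited). The gripper opens to 87 mm and grips with 3 to 60 N. Pads are 19 mm wide; open, the fingers measure 117 mm over their backs; the gripper's body (75 mm by 190 mm) begins 51 mm behind the grasp point.
Start: joints at [-1.214, 0.333, 0.04, 1.465, -0.013, 1.343, -0.059], TCP at [0.286, 0.584, 0.223] pointing down, gripper open.
Joint ranges: [-2.58, 2.58], [-0.38, 2.09], [-1.3, 1.39], [0.25, 2.4], [-1.5, 4.64], [0.08, 2.09], [-2.65, 2.65]. Speed limits (rad/s): [2.22, 2.22, 2.79, 2.79, 3.14, 3.14, 3.14].

### API

Orientations are given as [roll, pitch, yaw] about the fixed x, y, z axes, in that order (R = Rz(yaw) Ry(pitch) Rx(roll)).
In Python, from plant import observe, get_image, sign_off, grip_depth gives the robot as it stands. The module is installed in compiled form; this text tells all that it offers.
- The arm moves only by the shell command python3 -m creep 'ROWS' [FORCE]. ROWS is JSON, a list of rows, each an object of numbers: "fingers": the opening, from 0 (shut) to 1 (fully open); "dx", "dy", "dz": the shift along the tool's x, y, z in m; "ax", "ay", "az": the turn, a rotation vector about the tool's x, y, z in degrees. In form: [{"fingers": .., "dx": .., "dy": .., "dz": .., "ax": .., "ay": .., "az": ..}, ...]. A call has 1 to 12 rows; each row shifts and turns the commanded pose from where the row before left it, along the tool's axes as they then stand; what a row does not reach is not made up. A row lasts 1/10 s, in which the tool goes at most 50 mm and 8.59 degrees, less where a joint would pass 70% of its speed; a pose out of reach is approached as far as the arm can. A call with a gripper value outside its range is refused whole. The fingers move at their own pace and stop on an object; FORCE is the grip in N (left out, the last holds). Time passes only in rows, so rows that do not move let the fingers close. It gives the time, the measured TCP pose, the force and the opening at its end, in the units of the state.
- observe(): the state, without advancing time (a new reading comes with each control period).
- get_image(name): name is "scene" or "top" or "wrist"; returns a dict with "pixels" (420x560x3 uint8, red, green, blue), "depth" (420x560 float32, m along the optical axis (not along the pixel's ray), 0 where there is no reading), "mtx" (3x3 intrinsics, pixels), "rvec" (rotation vector, rad) and "tvec" (3), from world to camera coordinates, as OpenCV has them. Camera axes: x right, y down, z forward; pixel columns grow to the right and rows downward; lengths in m; the calibration is good to about 2 mm. A picture is of the moment at which its call begins.
- sign_off(): hands the job in, once; it reports no verdict.
The state is a dict: "time": time; "q": joint angles; "joint_velocities": joint speeds; "joint_efforts": joint torques, N m; "tool_pos": TCP position; "eef_rot": TCP orientation; "force": force on the tool from outside, world axes, zero at the start; "torque": the same for the moment, N m; "opening": finger opening in m.
Only numpy, scipy, OpenCV 4.12 (cv2) and the standard library are available. Lean on these libraries where they do the work, as an engineer would, in place of code of your own. Each camera call takes 0.05 s, during which the arm holds its last target.

## Working session

There is one attempt and no reset: what is moved stays moved. The work goes in short steps, Python scripts to look and compute and a shell command to move; the robot and the scene stay as the last step left them, time stands still between calls to the robot, and variables do not carry over. Pictures are saved under pics/ and viewed, and the job is handed in when it is done.

```bash
mkdir -p pics; ls; cat > h.py <<'E'
import numpy as np, cv2
from plant import observe, get_image, grip_depth
def cam(n):
    im=get_image(n); R,_=cv2.Rodrigues(np.array(im['rvec'],float)); im['R']=R; im['t']=np.array(im['tvec'],float).ravel(); im['K']=np.array(im['mtx'],float); return im
def plane(im,u,v,z):
    d=im['R'].T@(np.linalg.inv(im['K'])@np.array([u,v,1.])); c=-im['R'].T@im['t']; return c+d*(z-c[2])/d[2]
def deproj(im):
    H,W=im['depth'].shape; u,v=np.meshgrid(np.arange(W),np.arange(H)); d=im['depth']
    p=np.stack([u*d,v*d,d],-1)@np.linalg.inv(im['K']).T
    return (p-im['t'])@im['R']
def proj(im,p):
    q=im['K']@(im['R']@np.array(p,float)+im['t']); return q[:2]/q[2]
def save(im,name,crop=None,s=1):
    p=im['pixels'][:,:,::-1]
    if crop: p=p[crop[1]:crop[3],crop[0]:crop[2]]
    p=cv2.resize(np.ascontiguousarray(p),None,fx=s,fy=s,interpolation=cv2.INTER_CUBIC); cv2.imwrite('pics/'+name,p)
E
python3 - <<'E'
from h import *
for n in ['scene','top','wrist']:
    im=cam(n); save(im,n+'0.png',s=1.4); print(n,-im['R'].T@im['t'],im['K'][0,0],(im['depth']>0).mean())
print(observe(), grip_depth)
E
```

```text
pics
scene [1.1752697  0.03099843 0.84282064] 432.40253000780467 0.996062925170068
top [ 0.42206106 -0.06884925  1.5054421 ] 471.9188241447796 0.9959608843537415
wrist [0.21387014 0.61867032 0.38456199] 369.42234253640424 0.9957950680272109
{'time': 0.15, 'q': array([-1.21418299,  0.33372176,  0.03988903,  1.46599669, -0.01335463,
        1.34327799, -0.05848906]), 'joint_velocities': array([ 0.00099976, -0.00276536, -0.00020724, -0.00396881,  0.00126558,
        0.0007976 , -0.00071173]), 'joint_efforts': array([ 2.57892083e-03, -6.56844878e+01,  1.33737970e+00, -4.04105580e+01,
       -5.94376540e-02,  4.19268489e-02,  1.30821591e-04]), 'tool_pos': array([0.28602326, 0.5833277 , 0.22191613]), 'eef_rot': array([-3.14046016e+00,  1.22425653e-04,  2.68577256e+00]), 'force': array([-0.22477037,  0.15753713,  0.87078296]), 'torque': array([2.58012551e-02, 1.56725514e-02, 9.51442434e-05]), 'opening': 0.08707990769641266} 0.0187
```

View pics/scene0.png

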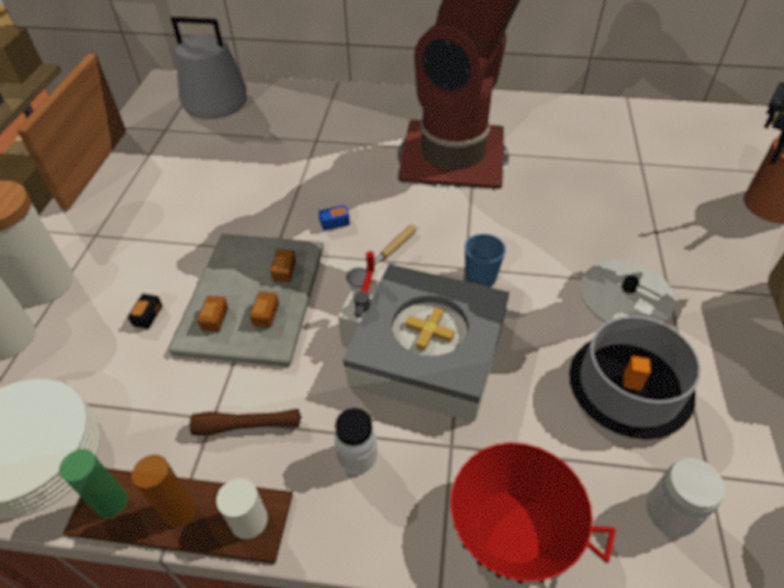

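View pics/top0.png

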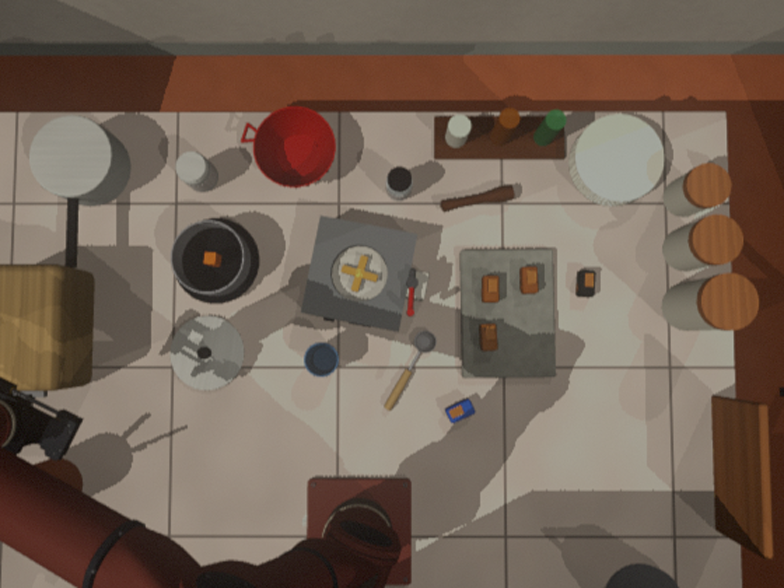

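View pics/wrist0.png

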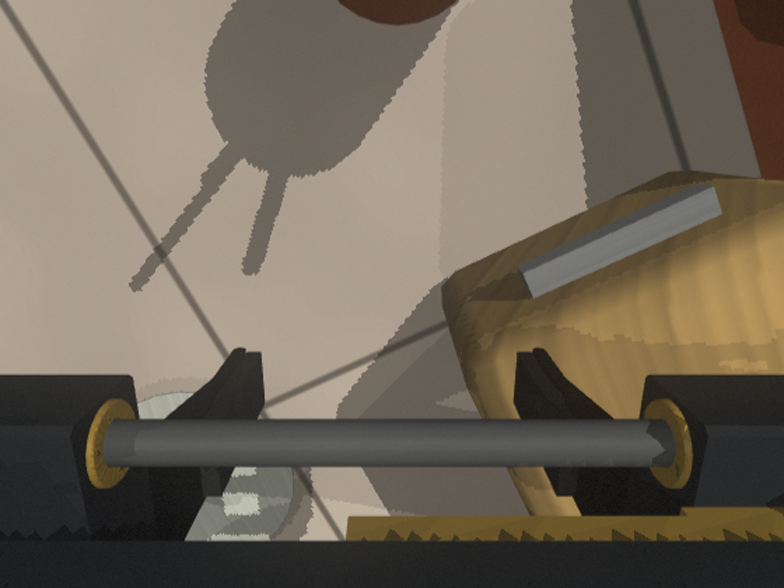

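Candidates in the 1.4x top view:
- **Lumps:** brown blocks on the stone at (489,289), (530,279) and (488,337). The black one at (587,283) and the blue one at (459,410) are look-alikes to leave alone.
- **Bowl:** the steel one with the orange column at (212,259), not the red colander (293,147).
- **Lid:** the aluminium disc with the black knob at (204,352), not the white pan or plates.
- **Cam lever:** red, at (411,295).

Next I'll crop in to check these and measure.

```bash
python3 - <<'E'
from h import *
im=cam('top'); P=deproj(im); hsv=cv2.cvtColor(im['pixels'],cv2.COLOR_RGB2HSV)
np.savez('t.npz',P=P,pix=im['pixels'])
save(im,'t_a.png',(110,140,310,290),4); save(im,'t_b.png',(280,160,440,310),4)
# orange-ish masks
m=((hsv[...,0]<18)&(hsv[...,1]>130)&(hsv[...,2]>60)).astype(np.uint8)
m[:110]=0;m[320:]=0
n,l,s,c=cv2.connectedComponentsWithStats(m)
for i in range(1,n):
    if s[i,4]>25:
        q=P[l==i]; print('orange',s[i],c[i].round(1),np.median(q,0).round(3),q[:,2].min().round(3),q[:,2].max().round(3))
# grey mill top: points with z 0.07..0.09
for nm,(a,b),(x0,y0,x1,y1) in [('milltop',(.072,.088),(205,140,320,245)),('stone',(.012,.028),(310,160,420,285))]:
    mm=np.zeros(m.shape,np.uint8); z=P[...,2]; mm[y0:y1,x0:x1]=((z>a)&(z<b))[y0:y1,x0:x1]
    mm=cv2.morphologyEx(mm,cv2.MORPH_OPEN,np.ones((3,3)))
    pts=P[mm>0][:,:2].astype(np.float32); r=cv2.minAreaRect(pts*1000); print(nm,r,len(pts),np.median(P[mm>0][:,2]))
E
```

```text
orange [ 181  110   58   24 1031] [209.8 119.4] [0.816 0.151 0.02 ] -0.007 1.505
orange [311 110  67   3 173] [343.6 110.9] [ 0.845 -0.276  0.012] 0.003 1.505
orange [  489   110    71   210 10668] [532.3 207. ] [ 0.568 -1.269 -0.741] -0.773 1.505
orange [145 179  13  12 127] [151.1 184.7] [0.6   0.322 0.07 ] 0.015 1.505
orange [372 191  12  19 214] [377.5 199.6] [ 0.554 -0.374  0.053] 0.033 1.505
orange [418 195   6  10  60] [420.5 199.5] [ 0.558 -0.513  0.033] 0.025 0.04
orange [344 197  13  19 214] [349.8 206.2] [ 0.535 -0.289  0.052] 0.032 1.505
orange [291 205   5  21  75] [292.9 215.4] [ 0.501 -0.112  0.106] 0.1 1.505
orange [343 231  12  19 197] [348.8 240.3] [ 0.431 -0.286  0.052] 0.044 0.061
orange [321 290  10   8  42] [325.6 293.6] [ 0.265 -0.216  0.034] 0.027 0.041
milltop ((565.3592529296875, -21.199081420898438), (257.8019714355469, 216.32420349121094), 79.06713104248047) 3930 0.0800265932719195
stone ((485.9351806640625, -333.3443298339844), (290.3170166015625, 210.8297576904297), 0.626544177532196) 5227 0.02029391071968291
```

View pics/t_a.png

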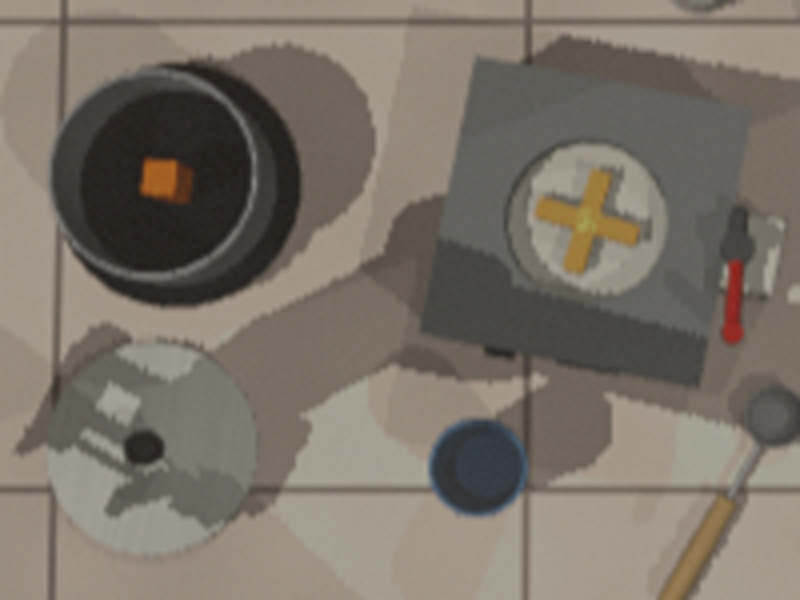

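View pics/t_b.png

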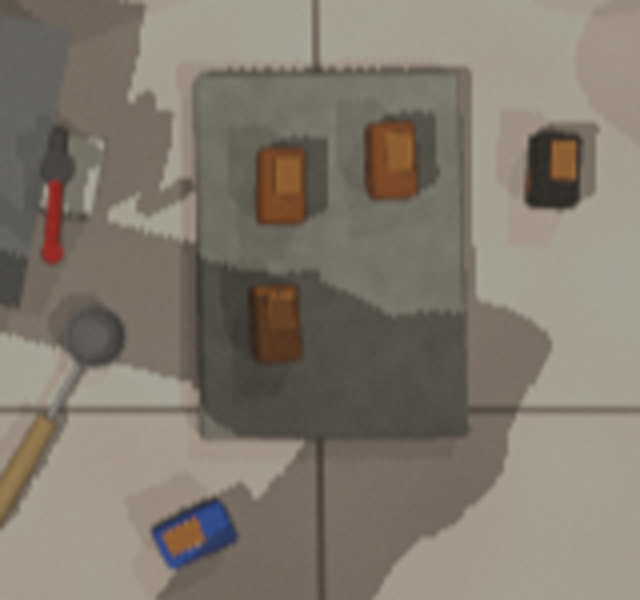

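```bash
cat > meas.py <<'E'
from h import *
im=cam('top'); P=deproj(im); hsv=cv2.cvtColor(im['pixels'],cv2.COLOR_RGB2HSV); z=P[...,2]
H,S,V=[hsv[...,i].astype(int) for i in range(3)]
def box(m,x0,y0,x1,y1):
    o=np.zeros(m.shape,np.uint8); o[y0:y1,x0:x1]=m[y0:y1,x0:x1]; return o
def toplane(m,zz):
    ys,xs=np.nonzero(m); return np.array([plane(im,x,y,zz) for x,y in zip(xs,ys)])
def rect(m,zz):
    ctr,_=cv2.findContours(m,cv2.RETR_EXTERNAL,cv2.CHAIN_APPROX_NONE); c=max(ctr,key=cv2.contourArea)
    w=np.array([plane(im,x,y,zz)[:2]*1000 for x,y in c[:,0].astype(float)],np.float32); return cv2.minAreaRect(w)
E
python3 - <<'E'
from meas import *
# mill top
m=box((abs(z-.08)<.004)&(S<60),205,140,320,245); m=cv2.morphologyEx(m,cv2.MORPH_OPEN,np.ones((3,3)))
print('mill',rect(m,.08))
# well mouth: inside mill, not top plane
ctr,h=cv2.findContours(m,cv2.RETR_CCOMP,cv2.CHAIN_APPROX_NONE)
for c,hh in zip(ctr,h[0]):
    if hh[3]>=0 and cv2.contourArea(c)>300:
        w=np.array([plane(im,x,y,.08)[:2]*1000 for x,y in c[:,0].astype(float)],np.float32); print('well',cv2.fitEllipse(w),cv2.minEnclosingCircle(w))
# cross
m=box((H>14)&(H<32)&(S>100)&(V>90),235,178,280,215); print('cross px',m.sum())
q=toplane(m,.074); c=q.mean(0); d=q-c; th=np.arctan2(d[:,1],d[:,0]); r=np.hypot(d[:,0],d[:,1])
k=r>.018
print('cross c',c,'ang',np.degrees(np.angle((r[k]*np.exp(4j*th[k])).sum())/4),'max r',r.max())
m2=box((H<18)&(S>140)&(z>.06)&(z<.085),140,170,165,200); print('col',m2.sum(),P[m2>0].mean(0),rect(m2,.074))
# bowl rim z~.094
m3=box((abs(z-.094)<.006),110,145,200,230); q=P[m3>0][:,:2].astype(np.float32)*1000; print('rim',cv2.minEnclosingCircle(q),cv2.fitEllipse(q))
m3=box((abs(z-.024)<.006),110,145,200,230); q=P[m3>0][:,:2].astype(np.float32)*1000; print('flange',cv2.minEnclosingCircle(q))
# lid
m4=box((z>.006)&(z<.02),110,215,180,285); q=P[m4>0][:,:2].astype(np.float32)*1000; print('lid',cv2.minEnclosingCircle(q),np.median(P[m4>0][:,2]))
m5=box((z>.03)&(z<.06),130,235,165,270); print('knob',m5.sum(),P[m5>0].mean(0),P[m5>0].max(0))
# lumps
for nm,b in [('A',(338,190,362,222)),('B',(366,184,390,216)),('C',(336,226,362,256))]:
    m=box((z>.044)&(z<.06)&(H<20)&(S>110),*b); print(nm,m.sum(),P[m>0].mean(0).round(4),rect(m,.052))
# peg
m=box((z>.125)&(z<.16),280,190,305,235); print('peg',m.sum(),P[m>0].mean(0) if m.sum() else 0)
m=box(((H<8)|(H>172))&(S>130),285,200,300,230); print('lever',P[m>0].mean(0),P[m>0][:,0].min(),z[m>0].max())
E
```

```text
mill ((635.4628295898438, 65.04559326171875), (95.20225524902344, 51.81640625), 0.3574932813644409)
cross px 251
cross c [ 0.56777927 -0.00190937  0.074     ] ang -16.447021003292235 max r 0.0399280283091208
col 81 [0.6018314  0.32357886 0.07251456] ((601.4129028320312, 323.1377258300781), (29.70627784729004, 26.0093994140625), 81.9080581665039)
rim ((602.5541381835938, 326.1645812988281), 81.05702209472656) ((602.2897338867188, 324.94189453125), (154.85386657714844, 155.7298583984375), 139.8557891845703)
flange ((585.181640625, 327.6944580078125), 114.73978424072266)
lid ((398.9837341308594, 352.1930236816406), 143.50244140625) 0.011490922637931314
knob 70 [0.39548782 0.3429678  0.04288921] [0.40831556 0.3553216  0.05078548]
A 204 [ 0.5355 -0.2902  0.052 ] ((535.736328125, -289.7102355957031), (55.73427200317383, 36.88538360595703), 0.0790664479136467)
B 207 [ 0.5565 -0.3757  0.0521] ((557.538330078125, -376.20611572265625), (55.82820510864258, 36.88656997680664), 0.07600334286689758)
C 210 [ 0.4308 -0.2846  0.052 ] ((430.9461669921875, -284.3221435546875), (33.80657196044922, 55.467750549316406), 89.56686401367188)
peg 22 [ 0.48214127 -0.11031467  0.14003044]
lever [ 0.50066483 -0.11049924  0.15255754] 0.42206106321817505 1.50544210496531
```

```bash
cat > go.py <<'E'
import sys; from h import *
from scipy.spatial.transform import Rotation as Ro
# usage: go.py x y z yaw(deg): first turn az (and level), then shift in tool axes
def plan(x,y,zz,yaw):
    o=observe(); R=Ro.from_euler('xyz',o['eef_rot']); T=Ro.from_euler('xyz',[np.pi,0,np.radians(yaw)])
    rv=np.degrees((R.inv()*T).as_rotvec()); d=T.inv().apply(np.array([x,y,zz])-o['tool_pos'])
    print('now',o['tool_pos'].round(4),'yaw',np.degrees(o['eef_rot'][2]).round(2),'t',o['time'],'turn(deg)',rv.round(2),'then shift',d.round(4),'min rows',abs(rv).max()/8.59,np.linalg.norm(d)/.05)
if __name__=='__main__': plan(*map(float,sys.argv[1:5]))
E
python3 go.py 0.602 0.324 0.25 82
```

```text
now [0.286  0.5834 0.2221] yaw 153.88 t 0.25 turn(deg) [-4.000e-02  3.000e-02  7.188e+01] then shift [-0.2129  0.349  -0.0279] min rows 8.368392258804949 8.19527224728322
```

```bash
python3 - <<'E'
from h import *
o=observe(); im=cam('wrist')
from scipy.spatial.transform import Rotation as Ro
R=Ro.from_euler('xyz',o['eef_rot']).as_matrix()
c=-im['R'].T@im['t']; print('cam in tool',R.T@(c-o['tool_pos'])); print('optical axis in tool',R.T@im['R'].T@[0,0,1], 'cam x in tool',R.T@im['R'].T@[1,0,0])
im=cam('top'); P=deproj(im); z=P[...,2]
for b in [(0,185,70,285),(255,135,265,145)]:
    q=P[b[1]:b[3],b[0]:b[2]]; print(np.percentile(q[...,2],[5,50,95]))
E
```

```text
cam in tool [ 8.03013986e-02 -1.39534921e-04 -1.62834556e-01]
optical axis in tool [-2.92096693e-01 -5.63798145e-04  9.56388626e-01] cam x in tool [-1.26620854e-03  9.99999178e-01  2.02786135e-04]
[-0.00076235  0.1648987   0.17456264]
[-0.00559755 -0.0008412   0.00512465]
```

```bash
python3 -m creep '[{"dz":-0.03,"fingers":1},{"az":8},{"az":8},{"az":8},{"az":8},{"az":8},{"az":8},{"az":8},{"az":8},{"az":8}]' 20 ; python3 go.py 0.602 0.324 0.25 82
```

```text
now [0.2861 0.5835 0.2223] yaw 153.88 t 0.35 turn(deg) [-2.000e-02  1.000e-02  7.188e+01] then shift [-0.213   0.349  -0.0277] min rows 8.368100658264868 8.195667678840689validation failed for argument at $[0]...
```

```bash
python3 -m creep '[{"fingers":1,"dx":0,"dy":0,"dz":-0.03,"ax":0,"ay":0,"az":0},{"fingers":1,"dx":0,"dy":0,"dz":0,"ax":0,"ay":0,"az":8},{"fingers":1,"dx":0,"dy":0,"dz":0,"ax":0,"ay":0,"az":8},{"fingers":1,"dx":0,"dy":0,"dz":0,"ax":0,"ay":0,"az":8},{"fingers":1,"dx":0,"dy":0,"dz":0,"ax":0,"ay":0,"az":8},{"fingers":1,"dx":0,"dy":0,"dz":0,"ax":0,"ay":0,"az":8},{"fingers":1,"dx":0,"dy":0,"dz":0,"ax":0,"ay":0,"az":8},{"fingers":1,"dx":0,"dy":0,"dz":0,"ax":0,"ay":0,"az":8},{"fingers":1,"dx":0,"dy":0,"dz":0,"ax":0,"ay":0,"az":8},{"fingers":1,"dx":0,"dy":0,"dz":0,"ax":0,"ay":0,"az":8}]' 20 ; python3 go.py 0.602 0.324 0.25 82
```

```text
time: 1.35
tool_pos: [0.2861, 0.5836, 0.2525]
eef_rot: [-3.141, 0.0, 1.423]
force: [0.1, -0.0, -1.2]
opening: 0.0869
now [0.2861 0.5836 0.2525] yaw 81.56 t 1.35 turn(deg) [-0.01  0.   -0.44] then shift [-0.2131  0.349   0.0025] min rows 0.05153920337050325 8.178625835923787
```

```bash
python3 -m creep '[{"dx":-0.021,"dy":0.035},{"dx":-0.021,"dy":0.035}]' | head -3; python3 -m creep '[{"fingers":1,"dx":-0.021,"dy":0.035,"dz":0,"ax":0,"ay":0,"az":0},{"fingers":1,"dx":-0.021,"dy":0.035,"dz":0,"ax":0,"ay":0,"az":0},{"fingers":1,"dx":-0.021,"dy":0.035,"dz":0,"ax":0,"ay":0,"az":0},{"fingers":1,"dx":-0.021,"dy":0.035,"dz":0,"ax":0,"ay":0,"az":0},{"fingers":1,"dx":-0.021,"dy":0.035,"dz":0,"ax":0,"ay":0,"az":0},{"fingers":1,"dx":-0.021,"dy":0.035,"dz":0,"ax":0,"ay":0,"az":0},{"fingers":1,"dx":-0.021,"dy":0.035,"dz":0,"ax":0,"ay":0,"az":0},{"fingers":1,"dx":-0.021,"dy":0.035,"dz":0,"ax":0,"ay":0,"az":0},{"fingers":1,"dx":-0.021,"dy":0.035,"dz":0,"ax":0,"ay":0,"az":0},{"fingers":1,"dx":-0.003,"dy":0,"dz":0,"ax":0,"ay":0,"az":-0.4}]' ; python3 go.py 0.602 0.324 0.25 82; python3 - <<'E'
from h import *
im=cam('wrist'); save(im,'w1.png',s=1.4)
E
```

```text
time: 2.35
tool_pos: [0.5755, 0.3428, 0.2524]
eef_rot: [3.139, 0.003, 1.428]
force: [-1.2, 0.1, 0.1]
opening: 0.0869
now [0.5755 0.3428 0.2524] yaw 81.8 t 2.35 turn(deg) [ 0.15  0.16 -0.2 ] then shift [-0.0149  0.0289  0.0024] min rows 0.022794276279996264 0.652026178659086validation failed for argument at $[0]...
```

View pics/w1.png

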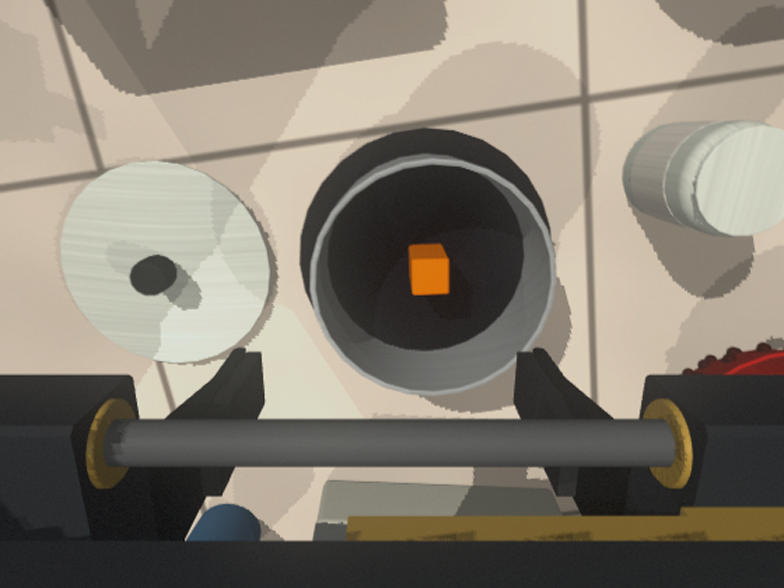

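```bash
python3 go.py 0.602 0.324 0.25 82
```

```text
now [0.5733 0.3451 0.2524] yaw 81.98 t 2.4 turn(deg) [ 0.06  0.09 -0.02] then shift [-0.0169  0.0314  0.0024] min rows 0.010960883513457531 0.7141731552265307
```

The wrist view shows the bowl with its orange column top at about (430,277) in the 1.4x picture, and the lid at (165,262).

```bash
cat > col.py <<'E'
from h import *
im=cam('wrist'); hsv=cv2.cvtColor(im['pixels'],cv2.COLOR_RGB2HSV); P=deproj(im)
import sys
zt=float(sys.argv[1]) # top height
H,S,V=[hsv[...,i].astype(int) for i in range(3)]
m=(H<20)&(S>150)&(abs(P[...,2]-zt)<.004)
m=m.astype(np.uint8); n,l,s,c=cv2.connectedComponentsWithStats(m); i=1+np.argmax(s[1:,4]); m=(l==i).astype(np.uint8)
print('px',s[i],c[i],'z',np.median(P[m>0][:,2]))
ct,_=cv2.findContours(m,cv2.RETR_EXTERNAL,cv2.CHAIN_APPROX_NONE); ct=max(ct,key=len)
w=np.array([plane(im,x,y,zt)[:2]*1000 for x,y in ct[:,0].astype(float)],np.float32); print(cv2.minAreaRect(w))
q=np.array([plane(im,x,y,zt)[:2] for y,x in np.argwhere(m)]); d=q-q.mean(0); th=np.arctan2(d[:,1],d[:,0]); r=np.hypot(*d.T)
# square: 4-fold moment is max along diagonals
print('centroid',q.mean(0),'ang(sides)',(np.degrees(np.angle((r**4*np.exp(4j*th)).sum())/4)+45+45)%90-45)
E
python3 col.py 0.074
```

```text
px [297 186  27  27 704] [310.04545455 199.234375  ] z 0.0745956025008816
((602.3130493164062, 325.60601806640625), (26.2041072845459, 25.173105239868164), 82.79295349121094)
centroid [0.6022195  0.32549957] ang(sides) -6.4578362764295605
```

```bash
python3 go.py 0.602 0.324 0.25 82
```

```text
now [0.5716 0.3476 0.2524] yaw 82.13 t 2.45 turn(deg) [-0.    0.03  0.13] then shift [-0.0191  0.0333  0.0024] min rows 0.01502886430853431 0.7705208231499686
```

```bash
python3 go.py 0.6022 0.3252 0.15 83.2
```

```text
now [0.5716 0.3476 0.2524] yaw 82.13 t 2.45 turn(deg) [-0.    0.03 -1.07] then shift [-0.0186  0.033   0.1024] min rows 0.12466845555662966 2.18382559816216
```

```bash
python3 -m creep '[{"fingers":1,"dx":0,"dy":0,"dz":0,"ax":0,"ay":0,"az":-1.1},{"fingers":1,"dx":-0.01,"dy":0.016,"dz":0,"ax":0,"ay":0,"az":0},{"fingers":1,"dx":-0.009,"dy":0.017,"dz":0,"ax":0,"ay":0,"az":0},{"fingers":0.9,"dx":0,"dy":0,"dz":0.025,"ax":0,"ay":0,"az":0},{"fingers":0.8,"dx":0,"dy":0,"dz":0.025,"ax":0,"ay":0,"az":0},{"fingers":0.8,"dx":0,"dy":0,"dz":0.025,"ax":0,"ay":0,"az":0},{"fingers":0.8,"dx":0,"dy":0,"dz":0.025,"ax":0,"ay":0,"az":0},{"fingers":0.8,"dx":0,"dy":0,"dz":0,"ax":0,"ay":0,"az":0},{"fingers":0.8,"dx":0,"dy":0,"dz":0,"ax":0,"ay":0,"az":0}]' ; python3 go.py 0.6022 0.3252 0.036 83.2; python3 col.py 0.074; python3 -c "
from h import *
im=cam('wrist'); save(im,'w2.png',s=1.4)"
```

```text
time: 3.35
tool_pos: [0.6006, 0.3278, 0.153]
eef_rot: [-3.141, -0.0, 1.458]
force: [0.5, -0.4, 0.7]
opening: 0.0697
now [0.6006 0.3278 0.153 ] yaw 83.52 t 3.35 turn(deg) [-0.03 -0.01  0.32] then shift [-0.0024  0.0019  0.117 ] min rows 0.03684602872391416 2.3413548015196364
px [ 263  201   37   37 1329] [281.00451467 219.36493604] z 0.07457857457849415
((602.7660522460938, 325.8481140136719), (26.230613708496094, 25.2056941986084), 83.44474029541016)
centroid [0.60272679 0.32571657] ang(sides) -6.28937781450054
```

View pics/w2.png

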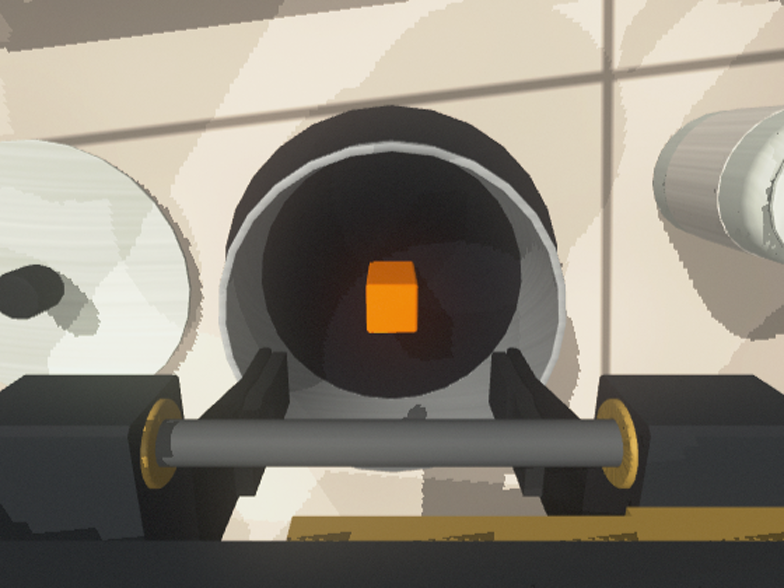

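The column is at (391,297), centred between the fingers, so I'll go down and grip it.

```bash
python3 -m creep '[{"fingers":0.8,"dx":-0.002,"dy":0.002,"dz":0.02,"ax":0,"ay":0,"az":0},{"fingers":0.8,"dx":0,"dy":0,"dz":0.025,"ax":0,"ay":0,"az":0},{"fingers":0.8,"dx":0,"dy":0,"dz":0.025,"ax":0,"ay":0,"az":0},{"fingers":0.8,"dx":0,"dy":0,"dz":0.025,"ax":0,"ay":0,"az":0},{"fingers":0.8,"dx":0,"dy":0,"dz":0.02,"ax":0,"ay":0,"az":0},{"fingers":0.8,"dx":0,"dy":0,"dz":0,"ax":0,"ay":0,"az":0},{"fingers":0.8,"dx":0,"dy":0,"dz":0,"ax":0,"ay":0,"az":0}]' ; python3 go.py 0.6025 0.3255 0.036 83.5
```

```text
time: 4.15
tool_pos: [0.6039, 0.3247, 0.0391]
eef_rot: [3.14, -0.001, 1.456]
force: [-0.1, 0.1, -0.1]
opening: 0.0694
now [0.6039 0.3247 0.0391] yaw 83.4 t 4.15 turn(deg) [ 0.07 -0.05 -0.1 ] then shift [ 0.0006 -0.0015  0.0031] min rows 0.012109102369861744 0.06953187467268472
```

```bash
python3 -m creep '[{"fingers":0.8,"dx":0,"dy":-0.001,"dz":0.002,"ax":0,"ay":0,"az":0},{"fingers":0.5,"dx":0,"dy":0,"dz":0,"ax":0,"ay":0,"az":0},{"fingers":0.1,"dx":0,"dy":0,"dz":0,"ax":0,"ay":0,"az":0},{"fingers":0,"dx":0,"dy":0,"dz":0,"ax":0,"ay":0,"az":0},{"fingers":0,"dx":0,"dy":0,"dz":0,"ax":0,"ay":0,"az":0},{"fingers":0,"dx":0,"dy":0,"dz":0,"ax":0,"ay":0,"az":0},{"fingers":0,"dx":0,"dy":0,"dz":0,"ax":0,"ay":0,"az":0}]' 50 ; python3 go.py 0.6025 0.3255 0.18 83.5
```

```text
time: 4.85
tool_pos: [0.6022, 0.3243, 0.0355]
eef_rot: [-3.142, 0.0, 1.455]
force: [0.5, 1.2, -0.8]
opening: 0.0295
now [0.6022 0.3243 0.0355] yaw 83.38 t 4.85 turn(deg) [-0.    0.   -0.12] then shift [ 0.0013  0.0002 -0.1445] min rows 0.013739419582620776 2.8895255819658248
```

```bash
python3 -m creep '[{"fingers":0,"dx":0,"dy":0,"dz":0,"ax":0,"ay":0,"az":0},{"fingers":0,"dx":0,"dy":0,"dz":-0.01,"ax":0,"ay":0,"az":0},{"fingers":0,"dx":0,"dy":0,"dz":-0.02,"ax":0,"ay":0,"az":0},{"fingers":0,"dx":0,"dy":0,"dz":-0.025,"ax":0,"ay":0,"az":0},{"fingers":0,"dx":0,"dy":0,"dz":-0.025,"ax":0,"ay":0,"az":0},{"fingers":0,"dx":0,"dy":0,"dz":-0.025,"ax":0,"ay":0,"az":0},{"fingers":0,"dx":0,"dy":0,"dz":-0.02,"ax":0,"ay":0,"az":0},{"fingers":0,"dx":0,"dy":0,"dz":0,"ax":0,"ay":0,"az":0}]' 50 ; python3 - <<'E'
from meas import *
# refine mill/well with line fits: mill top edges in world, well rim
g=((abs(z-.08)<.005)); m=box(g,205,140,320,245); m=cv2.morphologyEx(m,cv2.MORPH_CLOSE,np.ones((3,3)))
n,l,s,c=cv2.connectedComponentsWithStats(m); i=1+np.argmax(s[1:,4]); m=(l==i).astype(np.uint8); print(s[i])
ct,h=cv2.findContours(m,cv2.RETR_CCOMP,cv2.CHAIN_APPROX_NONE)
for c,hh in zip(ct,h[0]):
    if cv2.contourArea(c)<300: continue
    w=np.array([plane(im,x,y,.08)[:2]*1000 for x,y in c[:,0].astype(float)],np.float32)
    print('outer' if hh[3]<0 else 'hole',len(w), cv2.minAreaRect(w) if hh[3]<0 else (cv2.fitEllipse(w),cv2.minEnclosingCircle(w)))
save(im,'t2.png',s=1.4)
E
```

```text
time: 5.65
tool_pos: [0.6035, 0.3248, 0.1638]
eef_rot: [3.138, -0.003, 1.455]
force: [-0.2, -0.4, -5.6]
opening: 0.0254
[ 215  154   83   82 3777]
outer 275 ((568.5970458984375, -3.8372650146484375), (221.6007537841797, 215.9821319580078), 79.073486328125)
hole 117 (((568.5983276367188, -1.5413801670074463), (124.50377655029297, 125.17753601074219), 86.8713607788086), ((568.33935546875, -1.3495489358901978), 64.22538757324219))
```

View pics/t2.png

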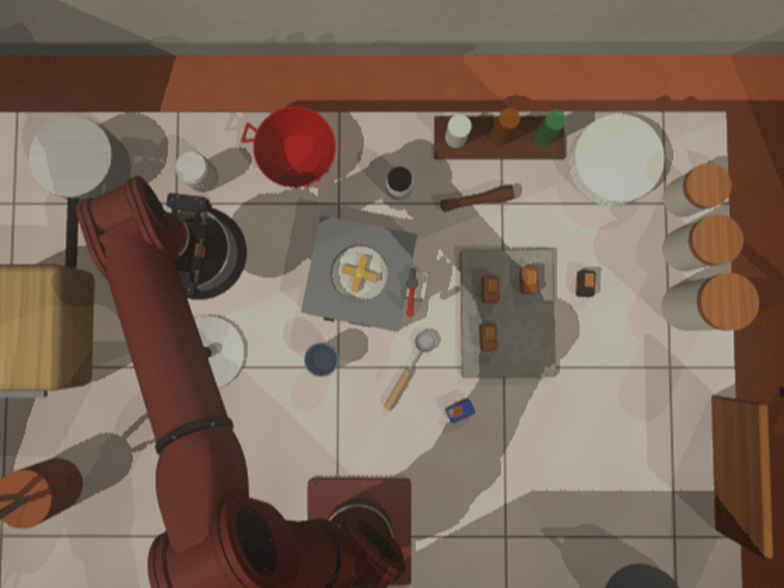

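```bash
python3 - <<'E'
from meas import *
for lo in (80,100,130):
    m=box((H>14)&(H<32)&(S>lo)&(V>70),235,178,280,215)
    q=toplane(m,.074); c=q.mean(0); d=q-c; th=np.arctan2(d[:,1],d[:,0]); r=np.hypot(d[:,0],d[:,1])
    for k0 in (.015,.022): 
        k=r>k0; print(lo,m.sum(),c[:2].round(4),np.degrees(np.angle((r[k]*np.exp(4j*th[k])).sum())/4).round(2),r.max().round(4))
im2=cam('scene'); hsv2=cv2.cvtColor(im2['pixels'],cv2.COLOR_RGB2HSV); P2=deproj(im2)
m=(hsv2[...,0]>14)&(hsv2[...,0]<32)&(hsv2[...,1]>90)&(abs(P2[...,2]-.074)<.004)&(abs(P2[...,0]-.568)<.06)&(abs(P2[...,1]+.002)<.06)
q=np.array([plane(im2,x,y,.074) for y,x in np.argwhere(m)]);c=q.mean(0);d=q-c;th=np.arctan2(d[:,1],d[:,0]); r=np.hypot(d[:,0],d[:,1]);k=r>.018
print('scene',m.sum(),c.round(4),np.degrees(np.angle((r[k]*np.exp(4j*th[k])).sum())/4),r.max())
E
python3 go.py 0.5685 -0.0015 0.164 73.5
```

```text
80 274 [ 0.5682 -0.0017] -16.24 0.041
80 274 [ 0.5682 -0.0017] -15.98 0.041
100 247 [ 0.5675 -0.0019] -16.02 0.0399
100 247 [ 0.5675 -0.0019] -16.27 0.0399
130 205 [ 0.5676 -0.0018] -16.09 0.0389
130 205 [ 0.5676 -0.0018] -16.3 0.0389
scene 389 [ 0.573  -0.0022  0.074 ] -16.68318086289994 0.042073271717375314
now [0.6013 0.3239 0.159 ] yaw 83.39 t 5.8 turn(deg) [-0.1   0.09  9.89] then shift [-0.3214  0.0609 -0.005 ] min rows 1.1509554913238615 6.542619715501711
```

```bash
python3 -m creep '[{"fingers":0,"dx":0,"dy":0,"dz":0,"ax":0,"ay":0,"az":4.9},{"fingers":0,"dx":0,"dy":0,"dz":0,"ax":0,"ay":0,"az":4.8},{"fingers":0,"dx":-0.02,"dy":0.006,"dz":0,"ax":0,"ay":0,"az":0},{"fingers":0,"dx":-0.035,"dy":0.006,"dz":0,"ax":0,"ay":0,"az":0},{"fingers":0,"dx":-0.035,"dy":0.006,"dz":0,"ax":0,"ay":0,"az":0},{"fingers":0,"dx":-0.035,"dy":0.006,"dz":0,"ax":0,"ay":0,"az":0},{"fingers":0,"dx":-0.035,"dy":0.006,"dz":0,"ax":0,"ay":0,"az":0},{"fingers":0,"dx":-0.035,"dy":0.006,"dz":0,"ax":0,"ay":0,"az":0},{"fingers":0,"dx":-0.035,"dy":0.006,"dz":0,"ax":0,"ay":0,"az":0},{"fingers":0,"dx":-0.035,"dy":0.006,"dz":0,"ax":0,"ay":0,"az":0}]' 55 ; python3 go.py 0.5685 -0.0015 0.164 73.7
```

```text
time: 6.8
tool_pos: [0.5724, 0.0545, 0.1592]
eef_rot: [-3.14, 0.001, 1.286]
force: [0.5, -0.2, -6.3]
opening: 0.0256
now [0.5724 0.0545 0.1592] yaw 73.71 t 6.8 turn(deg) [-0.11  0.07  0.01] then shift [-0.0548  0.012  -0.0048] min rows 0.012849559066011951 1.126925162300804
```

```bash
python3 -m creep '[{"fingers":0,"dx":-0.02,"dy":0.004,"dz":0,"ax":0,"ay":0,"az":0},{"fingers":0,"dx":-0.02,"dy":0.004,"dz":0,"ax":0,"ay":0,"az":0},{"fingers":0,"dx":-0.01,"dy":0.004,"dz":0,"ax":0,"ay":0,"az":0},{"fingers":0,"dx":0,"dy":0,"dz":0,"ax":0,"ay":0,"az":0},{"fingers":0,"dx":0,"dy":0,"dz":0,"ax":0,"ay":0,"az":0}]' 55 ; python3 go.py 0.5685 -0.0015 0.164 73.7; python3 - <<'E'
from h import *
im=cam('wrist'); save(im,'w3.png',s=1.4); im=cam('scene'); save(im,'s3.png',s=1.4); save(cam('top'),'t3.png',(180,100,380,250),4)
E
```

```text
time: 7.3
tool_pos: [0.5711, 0.0061, 0.16]
eef_rot: [-3.141, -0.0, 1.287]
force: [-0.2, 0.6, -5.9]
opening: 0.0255
now [0.5711 0.0061 0.16  ] yaw 73.73 t 7.3 turn(deg) [-0.05 -0.    0.03] then shift [-0.008  -0.0004 -0.004 ] min rows 0.005783929321414645 0.17922662841339207
```

View pics/w3.png

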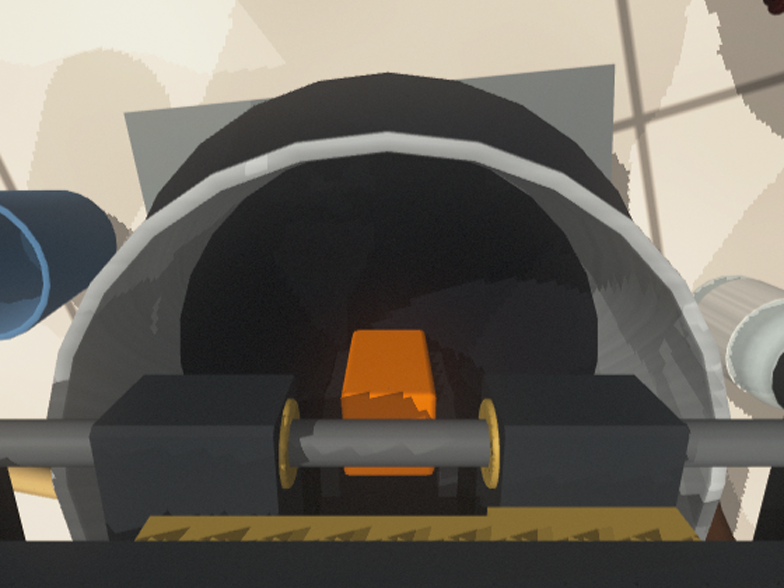

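View pics/s3.png

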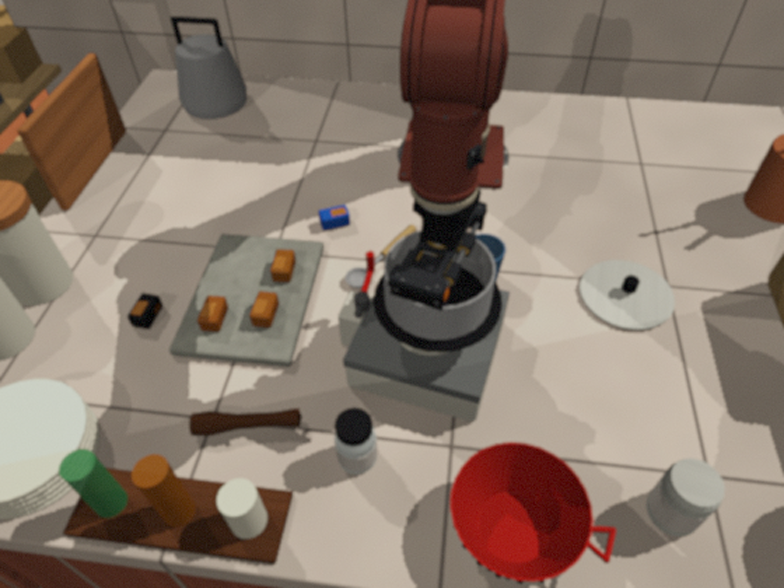

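View pics/t3.png

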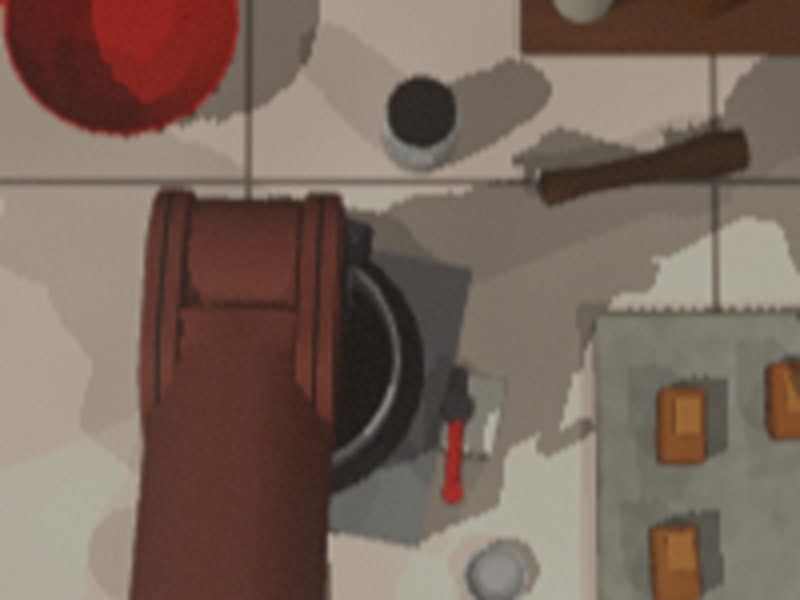

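The bowl hangs level over the base. In the wrist view its rim spans columns 50 to 725, with the column at (390,400). I'll fit the rim and flange to get the bowl axis relative to the TCP.

```bash
cat > rim.py <<'E'
from h import *
from scipy.optimize import least_squares
def fit(q):
    f=lambda p: np.hypot(q[:,0]-p[0],q[:,1]-p[1])-p[2]
    r=least_squares(f,[q[:,0].mean(),q[:,1].mean(),.08],loss='soft_l1',f_scale=.002); return r.x
for n in ('wrist','scene','top'):
    o=observe(); im=cam(n); P=deproj(im); tcp=o['tool_pos']; zr=tcp[2]-.0355+.094
    hsv=cv2.cvtColor(im['pixels'],cv2.COLOR_RGB2HSV)
    d=np.hypot(P[...,0]-tcp[0],P[...,1]-tcp[1])
    m=(abs(P[...,2]-zr)<.006)&(d>.072)&(d<.092)&(hsv[...,1]<80)
    if m.sum()>30:
        x=fit(P[m]); print(n,m.sum(),x.round(4),'minus tcp',(x[:2]-tcp[:2]).round(4), 'z',np.percentile(P[m][:,2],95),zr)
    zf=tcp[2]-.0355+.024; m=(abs(P[...,2]-zf)<.005)&(d>.085)&(d<.115)
    if m.sum()>30: # outer edge: farthest per angle
        q=P[m]; a=np.arctan2(q[:,1]-tcp[1],q[:,0]-tcp[0]); b=(a*30).astype(int); dd=d[m]
        e=np.array([q[b==k][np.argmax(dd[b==k])] for k in np.unique(b) if (b==k).sum()>5]); 
        if len(e)>10: x=fit(e); print(n,'flange',len(e),x.round(4),'minus tcp',(x[:2]-tcp[:2]).round(4))
E
python3 rim.py; python3 go.py 0.5685 -0.0015 0.164 73.7
```

```text
wrist 14210 [0.5717 0.0086 0.0763] minus tcp [0.0004 0.002 ] z 0.2202704398538339 0.21877010702865204
wrist flange 60 [0.5713 0.0073 0.0975] minus tcp [0.     0.0007]
scene 398 [0.5748 0.0062 0.0775] minus tcp [ 0.0035 -0.0002] z 0.21977835778434782 0.2188688512900379
scene flange 94 [0.5744 0.0061 0.0965] minus tcp [ 0.0032 -0.0003]
top 83 [0.5714 0.0075 0.0775] minus tcp [0.     0.0014] z 0.22223764459659373 0.21893626932769084
now [0.5713 0.0059 0.1605] yaw 73.75 t 7.6 turn(deg) [-0.01  0.    0.05] then shift [-0.0079 -0.0006 -0.0035] min rows 0.006075248053697776 0.1736534548935035
```

```bash
python3 -m creep '[{"fingers":0,"dx":-0.009,"dy":0,"dz":0,"ax":0,"ay":0,"az":0},{"fingers":0,"dx":0,"dy":0,"dz":0.01,"ax":0,"ay":0,"az":0},{"fingers":0,"dx":0,"dy":0,"dz":0.015,"ax":0,"ay":0,"az":0},{"fingers":0,"dx":0,"dy":0,"dz":0.01,"ax":0,"ay":0,"az":0},{"fingers":0,"dx":0,"dy":0,"dz":0,"ax":0,"ay":0,"az":0},{"fingers":0,"dx":0,"dy":0,"dz":0,"ax":0,"ay":0,"az":0},{"fingers":0,"dx":0,"dy":0,"dz":0,"ax":0,"ay":0,"az":0}]' 55 ; python3 rim.py; python3 go.py 0.5685 -0.0028 0.164 73.7
```

```text
time: 8.3
tool_pos: [0.5691, -0.0035, 0.1259]
eef_rot: [3.141, -0.0, 1.286]
force: [-0.0, -0.4, -5.9]
opening: 0.0254
wrist 14227 [ 0.5694 -0.0015  0.0763] minus tcp [0.0003 0.0019] z 0.18587912224097236 0.18439703427719925
wrist flange 59 [ 0.5692 -0.0026  0.0973] minus tcp [0.0001 0.0009]
scene 377 [ 0.5727 -0.0037  0.0775] minus tcp [ 0.0035 -0.0002] z 0.18559678133003069 0.18454237361193457
scene flange 94 [ 0.5725 -0.0036  0.0966] minus tcp [ 0.0033 -0.0001]
top 82 [ 0.5695 -0.0015  0.0782] minus tcp [0.0004 0.002 ] z 0.18798410923842163 0.18456934082435078
now [ 0.5691 -0.0035  0.126 ] yaw 73.69 t 8.45 turn(deg) [ 0.05 -0.02 -0.01] then shift [ 0.0005 -0.0008 -0.038 ] min rows 0.005259528408069785 0.7592649789231306
```

```bash
python3 -m creep '[{"fingers":0,"dx":0,"dy":-0.0005,"dz":0.005,"ax":0,"ay":0,"az":0},{"fingers":0,"dx":0,"dy":0,"dz":0.004,"ax":0,"ay":0,"az":0},{"fingers":0,"dx":0,"dy":0,"dz":0.003,"ax":0,"ay":0,"az":0},{"fingers":0,"dx":0,"dy":0,"dz":0.002,"ax":0,"ay":0,"az":0},{"fingers":0,"dx":0,"dy":0,"dz":0,"ax":0,"ay":0,"az":0},{"fingers":0,"dx":0,"dy":0,"dz":0,"ax":0,"ay":0,"az":0}]' 55 ; python3 go.py 0.5685 -0.0028 0.0975 73.7
```

```text
time: 9.05
tool_pos: [0.5683, -0.0034, 0.1116]
eef_rot: [-3.142, 0.0, 1.286]
force: [-0.4, -0.0, -6.2]
opening: 0.0252
now [ 0.5683 -0.0034  0.1116] yaw 73.68 t 9.05 turn(deg) [-0.    0.01 -0.02] then shift [0.0007 0.     0.0141] min rows 0.0024012688471910693 0.2815995932906953
```

```bash
python3 -m creep '[{"fingers":0,"dx":0,"dy":0,"dz":0.002,"ax":0,"ay":0,"az":0},{"fingers":0,"dx":0,"dy":0,"dz":0.002,"ax":0,"ay":0,"az":0},{"fingers":0,"dx":0,"dy":0,"dz":0.001,"ax":0,"ay":0,"az":0},{"fingers":0,"dx":0,"dy":0,"dz":0,"ax":0,"ay":0,"az":0},{"fingers":0,"dx":0,"dy":0,"dz":0,"ax":0,"ay":0,"az":0}]' 55 ; python3 go.py 0.5685 -0.0028 0.0975 73.7
```

```text
time: 9.55
tool_pos: [0.5683, -0.0034, 0.1065]
eef_rot: [-3.142, 0.0, 1.286]
force: [-0.6, 0.3, -5.5]
opening: 0.0258
now [ 0.5683 -0.0034  0.1065] yaw 73.68 t 9.55 turn(deg) [-0.    0.   -0.02] then shift [0.0006 0.0001 0.009 ] min rows 0.0018343259228166195 0.18134643404187845
```

```bash
python3 -m creep '[{"fingers":0,"dx":0,"dy":0,"dz":0.003,"ax":0,"ay":0,"az":0},{"fingers":0,"dx":0,"dy":0,"dz":0.003,"ax":0,"ay":0,"az":0},{"fingers":0,"dx":0,"dy":0,"dz":0.002,"ax":0,"ay":0,"az":0},{"fingers":0,"dx":0,"dy":0,"dz":0.001,"ax":0,"ay":0,"az":0},{"fingers":0,"dx":0,"dy":0,"dz":0,"ax":0,"ay":0,"az":0},{"fingers":0,"dx":0,"dy":0,"dz":0,"ax":0,"ay":0,"az":0}]' 55 ; python3 go.py 0.5685 -0.0028 0.0975 73.7
```

```text
time: 10.15
tool_pos: [0.5684, -0.0034, 0.0975]
eef_rot: [3.141, 0.0, 1.286]
force: [-0.5, -0.1, -5.7]
opening: 0.0255
now [ 0.5684 -0.0034  0.0975] yaw 73.68 t 10.15 turn(deg) [ 0.01  0.   -0.02] then shift [ 0.0006 -0.      0.    ] min rows 0.002146678730588101 0.012440999017743893
```

```bash
python3 -m creep '[{"fingers":0,"dx":0,"dy":0,"dz":0.001,"ax":0,"ay":0,"az":0},{"fingers":0,"dx":0,"dy":0,"dz":0.001,"ax":0,"ay":0,"az":0},{"fingers":0,"dx":0,"dy":0,"dz":0.001,"ax":0,"ay":0,"az":0},{"fingers":0,"dx":0,"dy":0,"dz":0,"ax":0,"ay":0,"az":0}]' 55 ; python3 rim.py
```

```text
time: 10.55
tool_pos: [0.5684, -0.0034, 0.0974]
eef_rot: [-3.141, -0.002, 1.286]
force: [-15.3, 0.6, 26.3]
opening: 0.0255
wrist 14306 [ 0.5687 -0.0015  0.0763] minus tcp [0.0003 0.0019] z 0.1574656012120037 0.155893750642222
wrist flange 79 [ 0.5677 -0.0056  0.1159] minus tcp [-0.0007 -0.0022]
scene 349 [ 0.5718 -0.0036  0.0775] minus tcp [ 0.0034 -0.0002] z 0.15700742527031772 0.15588852472902834
scene flange 100 [ 0.5735 -0.0047  0.105 ] minus tcp [ 0.0051 -0.0013]
top 72 [ 0.5686 -0.0024  0.0772] minus tcp [0.0002 0.0009] z 0.16023374252289924 0.15590188720556497
top flange 36 [0.573  0.0059 0.1166] minus tcp [0.0046 0.0092]
```

The bowl touched down at foot height about 62 mm, so it's home. Now release and rise.

```bash
python3 -m creep '[{"fingers":0,"dx":0,"dy":0,"dz":-0.0025,"ax":0,"ay":0,"az":0},{"fingers":0.5,"dx":0,"dy":0,"dz":0,"ax":0,"ay":0,"az":0},{"fingers":0.7,"dx":0,"dy":0,"dz":0,"ax":0,"ay":0,"az":0},{"fingers":0.7,"dx":0,"dy":0,"dz":0,"ax":0,"ay":0,"az":0},{"fingers":0.7,"dx":0,"dy":0,"dz":0,"ax":0,"ay":0,"az":0},{"fingers":0.7,"dx":0,"dy":0,"dz":-0.02,"ax":0,"ay":0,"az":0},{"fingers":0.7,"dx":0,"dy":0,"dz":-0.03,"ax":0,"ay":0,"az":0},{"fingers":0.7,"dx":0,"dy":0,"dz":-0.03,"ax":0,"ay":0,"az":0},{"fingers":0.7,"dx":0,"dy":0,"dz":-0.03,"ax":0,"ay":0,"az":0},{"fingers":0.7,"dx":0,"dy":0,"dz":-0.03,"ax":0,"ay":0,"az":0},{"fingers":0.7,"dx":0,"dy":0,"dz":0,"ax":0,"ay":0,"az":0}]' 40 ; python3 - <<'E'
from h import *
im=cam('wrist'); save(im,'w4.png',s=1.4); P=deproj(im); hsv=cv2.cvtColor(im['pixels'],cv2.COLOR_RGB2HSV)
m=(hsv[...,0]<20)&(hsv[...,1]>150)&(P[...,2]>.12)&(P[...,2]<.16); print('col top z',np.percentile(P[m][:,2],[50,90]),P[m].mean(0))
im=cam('top');save(im,'t4.png',(180,100,380,250),4)
E
python3 col.py 0.136
```

```text
time: 11.8
tool_pos: [0.5703, -0.0035, 0.2412]
eef_rot: [3.136, -0.003, 1.286]
force: [-0.0, -0.7, 0.2]
opening: 0.0604
col top z [0.1366016  0.13996088] [ 0.55038139 -0.02407138  0.13566603]
px [ 260  189   35   34 1147] [277.4141238  205.59285092] z 0.13665291827388706
((568.8789672851562, -1.809483528137207), (25.679929733276367, 25.448139190673828), 73.59182739257812)
centroid [ 0.56907144 -0.00182178] ang(sides) -15.7147064048348
```

View pics/w4.png

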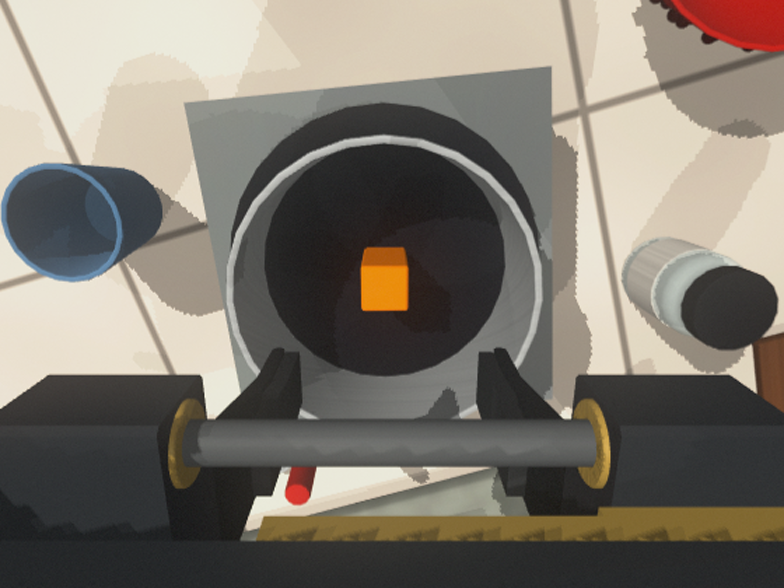

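View pics/t4.png

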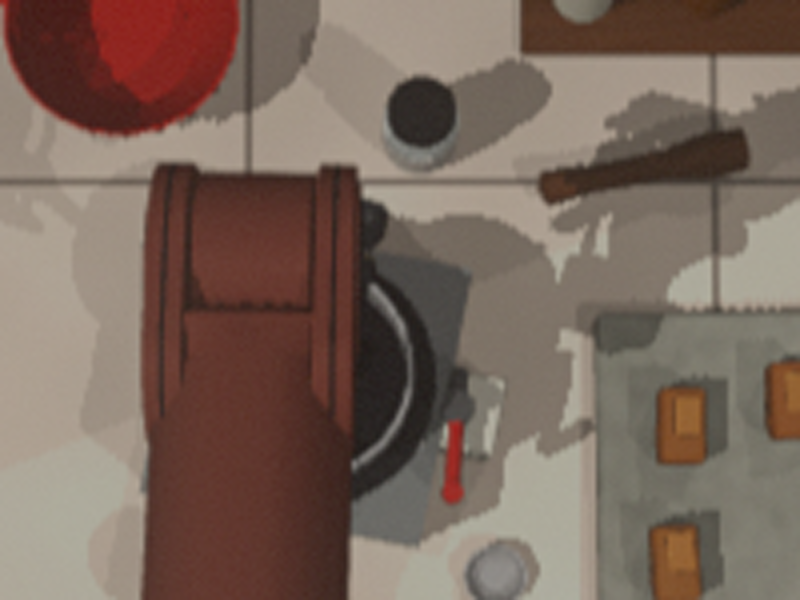

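```bash
python3 go.py 0.482 -0.108 0.24 38
```

```text
now [ 0.568  -0.0033  0.2364] yaw 73.68 t 11.95 turn(deg) [-3.000e-02  2.000e-02  3.568e+01] then shift [-0.1322  0.0295 -0.0036] min rows 4.153993611737633 2.710551927887163
```

```bash
python3 -m creep '[{"fingers":0.7,"dx":0,"dy":0,"dz":0,"ax":0,"ay":0,"az":7.2},{"fingers":0.7,"dx":0,"dy":0,"dz":0,"ax":0,"ay":0,"az":7.2},{"fingers":0.7,"dx":0,"dy":0,"dz":0,"ax":0,"ay":0,"az":7.1},{"fingers":0.7,"dx":0,"dy":0,"dz":0,"ax":0,"ay":0,"az":7.1},{"fingers":0.7,"dx":0,"dy":0,"dz":0,"ax":0,"ay":0,"az":7.1},{"fingers":0.7,"dx":-0.033,"dy":0.0075,"dz":0,"ax":0,"ay":0,"az":0},{"fingers":0.7,"dx":-0.033,"dy":0.0075,"dz":0,"ax":0,"ay":0,"az":0},{"fingers":0.7,"dx":-0.033,"dy":0.0075,"dz":0,"ax":0,"ay":0,"az":0},{"fingers":0.7,"dx":-0.033,"dy":0.007,"dz":0,"ax":0,"ay":0,"az":0},{"fingers":0.7,"dx":0,"dy":0,"dz":0,"ax":0,"ay":0,"az":0},{"fingers":0.7,"dx":0,"dy":0,"dz":0,"ax":0,"ay":0,"az":0}]' ; cat > peg.py <<'E'
from h import *
for n in ('wrist','top'):
    im=cam(n); P=deproj(im); hsv=cv2.cvtColor(im['pixels'],cv2.COLOR_RGB2HSV).astype(int)
    m=((hsv[...,0]<8)|(hsv[...,0]>172))&(hsv[...,1]>130)&(P[...,2]>.134)&(P[...,2]<.147)&(abs(P[...,0]-.52)<.09)&(abs(P[...,1]+.14)<.08)
    if m.sum()<5: print(n,'no peg'); continue
    q=np.array([plane(im,x,y,.14) for y,x in np.argwhere(m)]); c,r=cv2.minEnclosingCircle(q[:,:2].astype(np.float32)*1000); print(n,m.sum(),'peg',q.mean(0).round(4),c,r,'z',np.median(P[m][:,2]))
    piv=np.array([.5465,-.1154]); v=np.array(c)/1000-piv; print('  radius',np.hypot(*v),'cam angle',np.arctan2(v[1],v[0])%6.283-np.radians(169.07))
E
python3 peg.py; python3 -c "
from h import *
im=cam('wrist'); save(im,'w5.png',s=1.4)"
```

```text
time: 13.05
tool_pos: [0.4818, -0.108, 0.2363]
eef_rot: [-3.141, 0.0, 0.662]
force: [1.0, 0.7, 0.3]
opening: 0.0609
wrist 335 peg [ 0.4822 -0.1104  0.14  ] (482.499267578125, -110.40263366699219) 8.059823036193848 z 0.1405137809889414
  radius 0.06419554050557344 cam angle 0.11283964311980554
top no peg
```

View pics/w5.png

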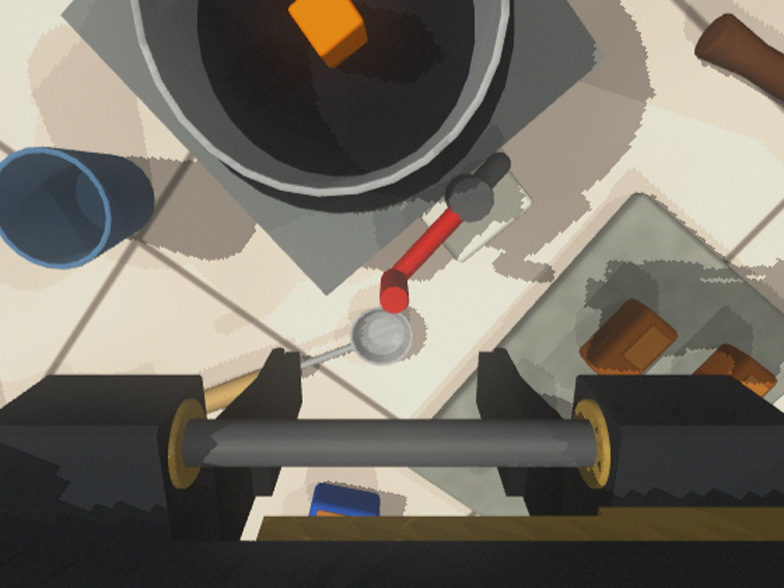

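The peg top is at (394,300), the cam hub at (468,197), and the spoon lies below, well clear.

```bash
python3 - <<'E'
from h import *
im=cam('wrist'); P=deproj(im); 
p=plane(im,469/1.4,197/1.4,.106); print('hub',p, 'depth z',P[141,335])
v=np.array([.4824,-.1104])-p[:2]; print(np.hypot(*v),np.degrees(np.arctan2(v[1],v[0]))%360)
E
python3 go.py 0.4824 -0.1102 0.112 38
```

```text
hub [ 0.54693816 -0.114125    0.106     ] depth z [ 0.54676539 -0.11401989  0.1072894 ]
0.06464556999475345 176.69667656790455
now [ 0.4827 -0.1069  0.2366] yaw 38.07 t 13.25 turn(deg) [-0.01  0.06  0.07] then shift [-0.0023  0.0024  0.1246] min rows 0.008488749953716436 2.492577257924902
```

```bash
python3 -m creep '[{"fingers":0.6,"dx":-0.002,"dy":0.002,"dz":0.02,"ax":0,"ay":0,"az":0},{"fingers":0.6,"dx":0,"dy":0,"dz":0.025,"ax":0,"ay":0,"az":0},{"fingers":0.6,"dx":0,"dy":0,"dz":0.025,"ax":0,"ay":0,"az":0},{"fingers":0.6,"dx":0,"dy":0,"dz":0.025,"ax":0,"ay":0,"az":0},{"fingers":0.6,"dx":0,"dy":0,"dz":0.02,"ax":0,"ay":0,"az":0},{"fingers":0.6,"dx":0,"dy":0,"dz":0.008,"ax":0,"ay":0,"az":0},{"fingers":0.6,"dx":0,"dy":0,"dz":0,"ax":0,"ay":0,"az":0},{"fingers":0.6,"dx":0,"dy":0,"dz":0,"ax":0,"ay":0,"az":0}]' 15; python3 go.py 0.4824 -0.1102 0.112 38
```

```text
time: 14.05
tool_pos: [0.4826, -0.1106, 0.1147]
eef_rot: [3.141, -0.0, 0.663]
force: [0.2, 0.5, 0.4]
opening: 0.0522
now [ 0.4826 -0.1106  0.1147] yaw 38.01 t 14.05 turn(deg) [ 0.04 -0.01  0.01] then shift [ 0.0001 -0.0005  0.0027] min rows 0.004109178422387379 0.05547751446387146
```

Next, close on the peg.

```bash
python3 -m creep '[{"fingers":0.3,"dx":0,"dy":0,"dz":0.001,"ax":0,"ay":0,"az":0},{"fingers":0.1,"dx":0,"dy":0,"dz":0,"ax":0,"ay":0,"az":0},{"fingers":0,"dx":0,"dy":0,"dz":0,"ax":0,"ay":0,"az":0},{"fingers":0,"dx":0,"dy":0,"dz":0,"ax":0,"ay":0,"az":0},{"fingers":0,"dx":0,"dy":0,"dz":0,"ax":0,"ay":0,"az":0},{"fingers":0,"dx":0,"dy":0,"dz":0,"ax":0,"ay":0,"az":0}]' 20; python3 - <<'E'
from h import *
piv=np.array([.5467,-.1149]); o=observe(); p=o['tool_pos'][:2]; yaw=o['eef_rot'][2]; r=.065
v=p-piv; a0=np.degrees(np.arctan2(v[1],v[0]))%360; print(o['tool_pos'],a0,np.hypot(*v))
X=np.array([np.cos(yaw),np.sin(yaw)]);Y=np.array([np.sin(yaw),-np.cos(yaw)])
A=np.linspace(a0,263.5,13); pts=piv+np.hypot(*v)*np.c_[np.cos(np.radians(A)),np.sin(np.radians(A))]
for i in range(12): d=pts[i+1]-pts[i]; print(round(d@X,4),round(d@Y,4))
print(pts[-1])
E
```

```text
time: 14.65
tool_pos: [0.4822, -0.1107, 0.1132]
eef_rot: [3.141, -0.0, 0.663]
force: [0.6, 0.1, 0.5]
opening: 0.0153
[ 0.48218114 -0.11070225  0.11317902] 176.2774429709091 0.06465527143331569
-0.0051 0.0065
-0.0042 0.007
-0.0033 0.0075
-0.0023 0.0079
-0.0013 0.0081
-0.0002 0.0082
0.0008 0.0082
0.0018 0.008
0.0028 0.0077
0.0038 0.0073
0.0047 0.0067
0.0055 0.0061
[ 0.53938082 -0.17913966]
```

```bash
python3 -m creep '[{"fingers":0,"dx":-0.005,"dy":0.0065,"dz":0,"ax":0,"ay":0,"az":0},{"fingers":0,"dx":-0.004,"dy":0.007,"dz":0,"ax":0,"ay":0,"az":0},{"fingers":0,"dx":-0.0033,"dy":0.0075,"dz":0,"ax":0,"ay":0,"az":0},{"fingers":0,"dx":-0.0023,"dy":0.008,"dz":0,"ax":0,"ay":0,"az":0},{"fingers":0,"dx":-0.0013,"dy":0.008,"dz":0,"ax":0,"ay":0,"az":0},{"fingers":0,"dx":-0.0002,"dy":0.008,"dz":0,"ax":0,"ay":0,"az":0},{"fingers":0,"dx":0,"dy":0,"dz":0,"ax":0,"ay":0,"az":0}]' 20; python3 peg.py
```

```text
time: 15.35
tool_pos: [0.4959, -0.157, 0.1127]
eef_rot: [-3.14, 0.002, 0.662]
force: [-5.0, -0.8, 3.3]
opening: 0.0158
wrist 775 peg [ 0.4997 -0.154   0.14  ] (498.6614685058594, -154.69821166992188) 8.25876522064209 z 0.14010780492514105
  radius 0.06191021350286129 cam angle 0.8782788323579056
top no peg
```

```bash
python3 -m creep '[{"fingers":0,"dx":0.001,"dy":0.008,"dz":0,"ax":0,"ay":0,"az":0},{"fingers":0,"dx":0.002,"dy":0.008,"dz":0,"ax":0,"ay":0,"az":0},{"fingers":0,"dx":0.003,"dy":0.0075,"dz":0,"ax":0,"ay":0,"az":0},{"fingers":0,"dx":0.004,"dy":0.007,"dz":0,"ax":0,"ay":0,"az":0},{"fingers":0,"dx":0,"dy":0,"dz":0,"ax":0,"ay":0,"az":0}]' 20; python3 peg.py
```

```text
time: 15.95
tool_pos: [0.5237, -0.174, 0.1128]
eef_rot: [-3.141, 0.001, 0.663]
force: [-1.8, 0.8, 0.1]
opening: 0.0155
wrist 537 peg [ 0.5264 -0.1719  0.14  ] (525.0606079101562, -173.0327606201172) 7.455996036529541 z 0.13962902165613555
  radius 0.06149132158181171 cam angle 1.405237485829066
top no peg
```

```bash
python3 -m creep '[{"fingers":0,"dx":0.0045,"dy":0.0065,"dz":0,"ax":0,"ay":0,"az":0},{"fingers":0,"dx":0.0055,"dy":0.006,"dz":0,"ax":0,"ay":0,"az":0},{"fingers":0,"dx":0,"dy":0,"dz":0,"ax":0,"ay":0,"az":0},{"fingers":0,"dx":0,"dy":0,"dz":0,"ax":0,"ay":0,"az":0}]' 20; python3 peg.py
```

```text
time: 16.45
tool_pos: [0.5394, -0.1773, 0.1129]
eef_rot: [3.141, -0.0, 0.663]
force: [0.4, 1.0, -3.0]
opening: 0.0152
wrist 431 peg [ 0.5415 -0.1756  0.14  ] (539.5987548828125, -177.20530700683594) 7.267484188079834 z 0.1391020454422631
  radius 0.0621894135554979 cam angle 1.650175091941136
top no peg
```

```bash
python3 -m creep '[{"fingers":0,"dx":0.002,"dy":0.0015,"dz":0,"ax":0,"ay":0,"az":0},{"fingers":0,"dx":0.002,"dy":0.0015,"dz":0,"ax":0,"ay":0,"az":0},{"fingers":0,"dx":0,"dy":0,"dz":0,"ax":0,"ay":0,"az":0}]' 20; python3 peg.py
```

```text
time: 16.85
tool_pos: [0.5409, -0.1774, 0.1126]
eef_rot: [-3.136, 0.004, 0.662]
force: [-16.5, 2.5, 10.3]
opening: 0.0153
wrist 395 peg [ 0.543  -0.1756  0.14  ] (541.489013671875, -176.97674560546875) 7.060827732086182 z 0.13875404232984317
  radius 0.06178030093275097 cam angle 1.6801765331063945
top no peg
```

At the stop: it resists with 16 N and doesn't move. Ease off, release the peg, and rise.

```bash
python3 -m creep '[{"fingers":0,"dx":-0.003,"dy":-0.002,"dz":0,"ax":0,"ay":0,"az":0},{"fingers":0.3,"dx":0,"dy":0,"dz":0,"ax":0,"ay":0,"az":0},{"fingers":0.5,"dx":0,"dy":0,"dz":0,"ax":0,"ay":0,"az":0},{"fingers":0.5,"dx":0,"dy":0,"dz":0,"ax":0,"ay":0,"az":0},{"fingers":0.5,"dx":0,"dy":0,"dz":0,"ax":0,"ay":0,"az":0},{"fingers":0.5,"dx":0,"dy":0,"dz":-0.02,"ax":0,"ay":0,"az":0},{"fingers":0.6,"dx":0,"dy":0,"dz":-0.03,"ax":0,"ay":0,"az":0},{"fingers":0.7,"dx":0,"dy":0,"dz":-0.03,"ax":0,"ay":0,"az":0},{"fingers":0.7,"dx":0,"dy":0,"dz":-0.03,"ax":0,"ay":0,"az":0},{"fingers":0.7,"dx":0,"dy":0,"dz":0,"ax":0,"ay":0,"az":0},{"fingers":0.7,"dx":0,"dy":0,"dz":0,"ax":0,"ay":0,"az":0}]' 20; python3 peg.py;python3 -c "
from h import *
im=cam('wrist'); save(im,'w6.png',s=1.4)"
```

```text
time: 18.05
tool_pos: [0.5411, -0.1779, 0.2235]
eef_rot: [3.141, -0.001, 0.663]
force: [-0.1, -0.4, 0.7]
opening: 0.0605
wrist 359 peg [ 0.5371 -0.1792  0.14  ] (537.5807495117188, -179.16412353515625) 8.355637550354004 z 0.14045841779588736
  radius 0.06438490878675976 cam angle 1.6223984158855536
top no peg
```

View pics/w6.png

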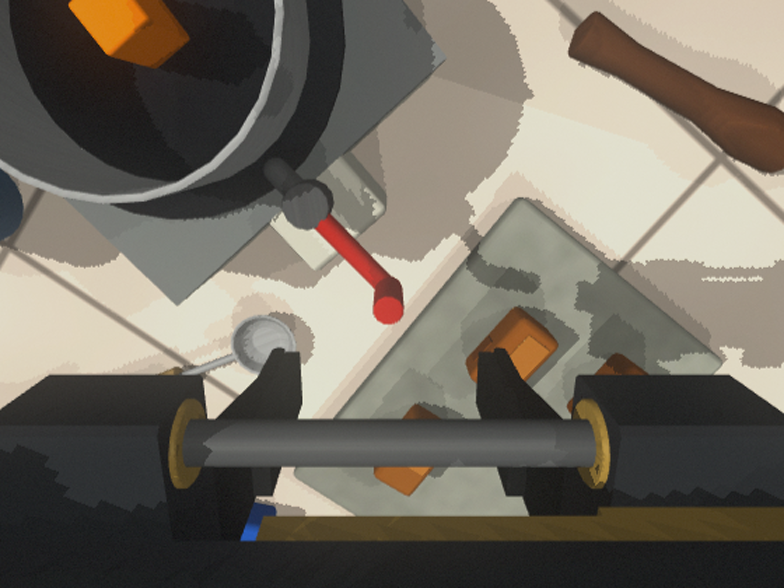

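The jaw at (280,175) now reaches over the flange, the peg is at (388,305), and the cam reads 1.62, so the bowl is clamped. The lumps come next.

```bash
cat > lumps.py <<'E'
from meas import *
m=box((z>.044)&(z<.062)&(H<20)&(S>100),318,165,420,285)
n,l,s,c=cv2.connectedComponentsWithStats(m)
for i in range(1,n):
    if s[i,4]>60: print('lump',s[i,4],c[i].round(1),P[l==i].mean(0).round(4),[np.round(a,1) for a in rect((l==i).astype(np.uint8),.052)])
mk=box((z>.035)&(z<.055)&(V<80),100,200,190,290); 
if mk.sum(): print('knob',mk.sum(),P[mk>0].mean(0).round(4))
save(im,'tl.png',s=1.4)
E
python3 lumps.py; python3 go.py 0.536 -0.291 0.2235 90
```

```text
lump 218 [377.8 199.2] [ 0.5567 -0.3759  0.0522] [array([ 557.5, -376.3]), array([55.8, 37. ]), np.float64(0.1)]
lump 220 [348.7 240. ] [ 0.4308 -0.2848  0.0525] [array([ 430.9, -285.6]), array([55.2, 36.8]), np.float64(0.1)]
knob 55 [0.3939 0.3427 0.0431]
now [ 0.5402 -0.1776  0.222 ] yaw 37.98 t 18.25 turn(deg) [-9.000e-02  5.000e-02 -5.202e+01] then shift [-0.1134 -0.0042 -0.0015] min rows 6.0556315146210755 2.2688608765872207
```

View pics/tl.png

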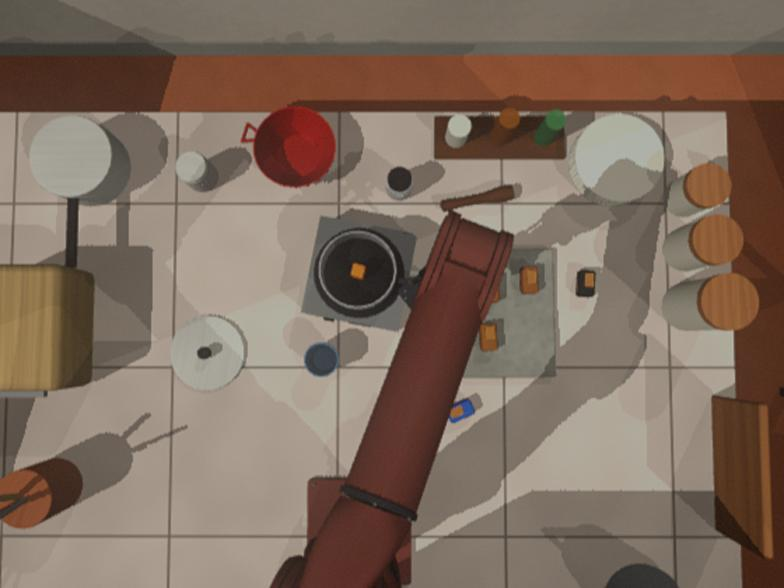

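```bash
python3 -m creep '[{"fingers":1,"dx":0,"dy":0,"dz":0,"ax":0,"ay":0,"az":-7.5},{"fingers":1,"dx":0,"dy":0,"dz":0,"ax":0,"ay":0,"az":-7.5},{"fingers":1,"dx":0,"dy":0,"dz":0,"ax":0,"ay":0,"az":-7.5},{"fingers":1,"dx":0,"dy":0,"dz":0,"ax":0,"ay":0,"az":-7.5},{"fingers":1,"dx":0,"dy":0,"dz":0,"ax":0,"ay":0,"az":-7.5},{"fingers":1,"dx":0,"dy":0,"dz":0,"ax":0,"ay":0,"az":-7.5},{"fingers":1,"dx":0,"dy":0,"dz":0,"ax":0,"ay":0,"az":-7},{"fingers":1,"dx":-0.038,"dy":-0.002,"dz":0,"ax":0,"ay":0,"az":0},{"fingers":1,"dx":-0.038,"dy":-0.001,"dz":0.03,"ax":0,"ay":0,"az":0},{"fingers":1,"dx":-0.037,"dy":-0.001,"dz":0.04,"ax":0,"ay":0,"az":0},{"fingers":1,"dx":0,"dy":0,"dz":0,"ax":0,"ay":0,"az":0},{"fingers":1,"dx":0,"dy":0,"dz":0,"ax":0,"ay":0,"az":0}]' 30; cat > wl.py <<'E'
from h import *
im=cam('wrist'); P=deproj(im); hsv=cv2.cvtColor(im['pixels'],cv2.COLOR_RGB2HSV).astype(int); z=P[...,2]
m=((abs(z-.052)<.005)&(hsv[...,0]<20)&(hsv[...,1]>100)).astype(np.uint8); m=cv2.morphologyEx(m,cv2.MORPH_OPEN,np.ones((3,3)))
n,l,s,c=cv2.connectedComponentsWithStats(m)
for i in range(1,n):
    if s[i,4]>150:
        ct,_=cv2.findContours((l==i).astype(np.uint8),cv2.RETR_EXTERNAL,cv2.CHAIN_APPROX_NONE); ct=max(ct,key=len)
        w=np.array([plane(im,x,y,.052)[:2]*1000 for x,y in ct[:,0].astype(float)],np.float32); r=cv2.minAreaRect(w)
        print(s[i,4],'bbox',s[i,:4],'rect',np.round(r[0],1),np.round(r[1],1),round(r[2],1))
import sys
if len(sys.argv)>1: save(im,sys.argv[1],s=1.4)
E
python3 wl.py w7.png; python3 go.py 0.536 -0.291 0.028 90
```

```text
time: 19.45
tool_pos: [0.5356, -0.2882, 0.1548]
eef_rot: [-3.138, -0.0, 1.568]
force: [-0.1, 0.9, 0.1]
opening: 0.0872
3471 bbox [ 98 179  83  48] rect [ 431.8 -285. ] [59.1 35.2] 3.4
3416 bbox [241 188  79  45] rect [ 537.1 -290.8] [34.7 58.5] 89.9
616 bbox [269 289  72  10] rect [ 556.7 -361.2] [ 8.2 57.6] 89.9
now [ 0.5367 -0.2873  0.156 ] yaw 89.97 t 19.5 turn(deg) [-0.06 -0.02 -0.03] then shift [-0.0037 -0.0007  0.128 ] min rows 0.007422484246373892 2.5602503526557543
```

View pics/w7.png

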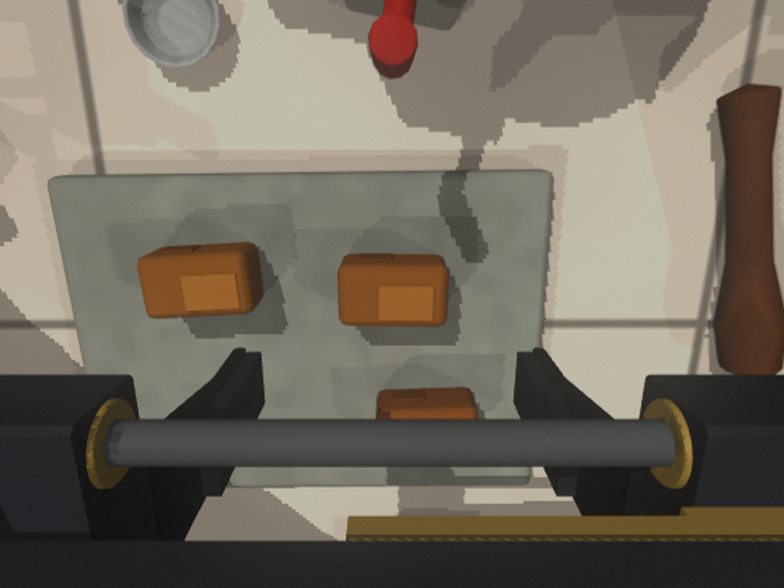

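The three brown lumps are at (392,290), (200,283) and (428,400). I'll take the first.

```bash
python3 -m creep '[{"fingers":1,"dx":-0.003,"dy":0,"dz":0.02,"ax":0,"ay":0,"az":0},{"fingers":1,"dx":0,"dy":0,"dz":0.03,"ax":0,"ay":0,"az":0},{"fingers":1,"dx":0,"dy":0,"dz":0.03,"ax":0,"ay":0,"az":0},{"fingers":1,"dx":0,"dy":0,"dz":0.03,"ax":0,"ay":0,"az":0},{"fingers":1,"dx":0,"dy":0,"dz":0.014,"ax":0,"ay":0,"az":0},{"fingers":1,"dx":0,"dy":0,"dz":0,"ax":0,"ay":0,"az":0},{"fingers":0.8,"dx":0,"dy":0,"dz":0,"ax":0,"ay":0,"az":0},{"fingers":0.5,"dx":0,"dy":0,"dz":0,"ax":0,"ay":0,"az":0},{"fingers":0.3,"dx":0,"dy":0,"dz":0,"ax":0,"ay":0,"az":0},{"fingers":0.3,"dx":0,"dy":0,"dz":0,"ax":0,"ay":0,"az":0},{"fingers":0.3,"dx":0,"dy":0,"dz":0,"ax":0,"ay":0,"az":0}]' 25; python3 go.py 0.536 -0.291 0.028 90
```

```text
time: 20.6
tool_pos: [0.5371, -0.2909, 0.0331]
eef_rot: [3.141, 0.0, 1.571]
force: [-0.4, 0.4, 5.1]
opening: 0.0596
now [ 0.5371 -0.2909  0.0331] yaw 89.98 t 20.6 turn(deg) [ 0.06  0.01 -0.02] then shift [-0.0001 -0.0011  0.0051] min rows 0.007104145154384691 0.10493493573926893
```

```bash
python3 -m creep '[{"fingers":0.3,"dx":0,"dy":0,"dz":-0.02,"ax":0,"ay":0,"az":0},{"fingers":0.3,"dx":0,"dy":0,"dz":-0.04,"ax":0,"ay":0,"az":0},{"fingers":0.3,"dx":0,"dy":0,"dz":-0.04,"ax":0,"ay":0,"az":0},{"fingers":0.3,"dx":0,"dy":0,"dz":-0.04,"ax":0,"ay":0,"az":0},{"fingers":0.3,"dx":0,"dy":0,"dz":-0.03,"ax":0,"ay":0,"az":0},{"fingers":0.3,"dx":0,"dy":0,"dz":0,"ax":0,"ay":0,"az":8},{"fingers":0.3,"dx":0,"dy":0,"dz":0,"ax":0,"ay":0,"az":8},{"fingers":0.3,"dx":0,"dy":0,"dz":0,"ax":0,"ay":0,"az":0}]' 25; python3 go.py 0.5773 0.0374 0.203 73.7
```

```text
time: 21.4
tool_pos: [0.5367, -0.2907, 0.2025]
eef_rot: [3.141, -0.0, 1.289]
force: [-0.2, 0.5, -0.6]
opening: 0.0598
now [ 0.5367 -0.2907  0.2025] yaw 73.85 t 21.4 turn(deg) [ 0.01 -0.    0.15] then shift [ 0.3263 -0.0531 -0.0005] min rows 0.01778475248940585 6.61144491805403
```

```bash
python3 -m creep '[{"fingers":0.3,"dx":0.02,"dy":-0.005,"dz":0,"ax":0,"ay":0,"az":0},{"fingers":0.3,"dx":0.036,"dy":-0.006,"dz":0,"ax":0,"ay":0,"az":0},{"fingers":0.3,"dx":0.036,"dy":-0.006,"dz":0,"ax":0,"ay":0,"az":0},{"fingers":0.3,"dx":0.036,"dy":-0.006,"dz":0,"ax":0,"ay":0,"az":0},{"fingers":0.3,"dx":0.036,"dy":-0.006,"dz":0,"ax":0,"ay":0,"az":0},{"fingers":0.3,"dx":0.036,"dy":-0.006,"dz":0,"ax":0,"ay":0,"az":0},{"fingers":0.3,"dx":0.036,"dy":-0.006,"dz":0,"ax":0,"ay":0,"az":0},{"fingers":0.3,"dx":0.036,"dy":-0.006,"dz":0,"ax":0,"ay":0,"az":0},{"fingers":0.3,"dx":0.036,"dy":-0.004,"dz":0,"ax":0,"ay":0,"az":0},{"fingers":0.3,"dx":0.018,"dy":-0.002,"dz":0,"ax":0,"ay":0,"az":0},{"fingers":0.3,"dx":0,"dy":0,"dz":0,"ax":0,"ay":0,"az":0},{"fingers":0.3,"dx":0,"dy":0,"dz":0,"ax":0,"ay":0,"az":0}]' 25; python3 go.py 0.5773 0.0374 0.105 73.7
```

```text
time: 22.6
tool_pos: [0.5756, 0.036, 0.2022]
eef_rot: [-3.141, 0.001, 1.293]
force: [-0.5, -0.8, -1.1]
opening: 0.0596
now [0.5756 0.036  0.2022] yaw 74.06 t 22.6 turn(deg) [-0.01  0.07  0.36] then shift [0.0018 0.0013 0.0972] min rows 0.042198811772377574 1.9439651696905136
```

```bash
python3 -m creep '[{"fingers":0.3,"dx":0.002,"dy":0.001,"dz":0.02,"ax":0,"ay":0,"az":0},{"fingers":0.3,"dx":0,"dy":0,"dz":0.025,"ax":0,"ay":0,"az":0},{"fingers":0.3,"dx":0,"dy":0,"dz":0.025,"ax":0,"ay":0,"az":0},{"fingers":0.3,"dx":0,"dy":0,"dz":0.015,"ax":0,"ay":0,"az":0},{"fingers":0.3,"dx":0,"dy":0,"dz":0.007,"ax":0,"ay":0,"az":0},{"fingers":0.3,"dx":0,"dy":0,"dz":0,"ax":0,"ay":0,"az":0},{"fingers":0.3,"dx":0,"dy":0,"dz":0,"ax":0,"ay":0,"az":0}]' 25; python3 go.py 0.5773 0.0374 0.102 73.7;python3 -c "
from h import *
im=cam('wrist'); save(im,'w8.png',s=1.4)"
```

```text
time: 23.3
tool_pos: [0.5779, 0.0384, 0.1113]
eef_rot: [3.14, -0.0, 1.291]
force: [-0.5, 0.8, -0.0]
opening: 0.0597
now [0.5779 0.0384 0.1113] yaw 73.96 t 23.3 turn(deg) [ 0.06 -0.02  0.26] then shift [-0.0011 -0.0003  0.0093] min rows 0.03055472831604353 0.18781470295976518
```

View pics/w8.png

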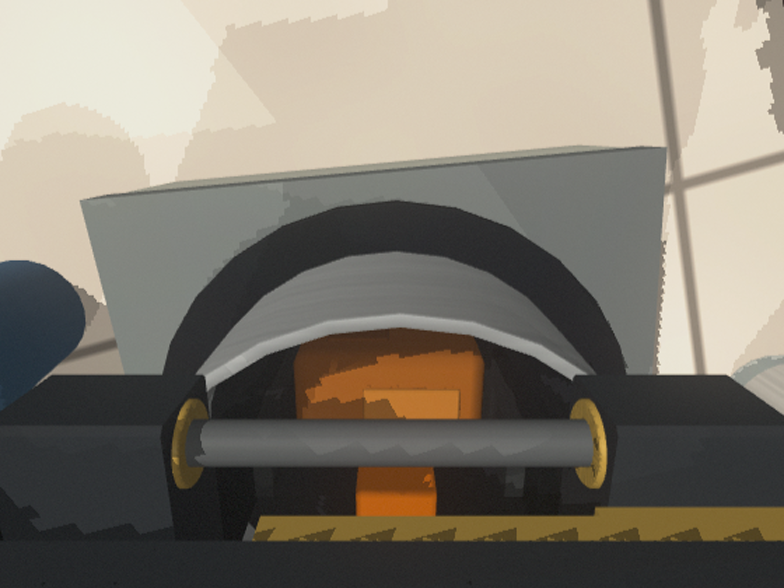

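The lump hangs in the bowl between the wall and the column. Lower it the last stretch and release with a small opening.

```bash
python3 -m creep '[{"fingers":0.3,"dx":-0.001,"dy":0,"dz":0.003,"ax":0,"ay":0,"az":0},{"fingers":0.3,"dx":0,"dy":0,"dz":0.003,"ax":0,"ay":0,"az":0},{"fingers":0.3,"dx":0,"dy":0,"dz":0.002,"ax":0,"ay":0,"az":0},{"fingers":0.3,"dx":0,"dy":0,"dz":0,"ax":0,"ay":0,"az":0}]' 25; python3 -m creep '[{"fingers":0.77,"dx":0,"dy":0,"dz":0,"ax":0,"ay":0,"az":0},{"fingers":0.77,"dx":0,"dy":0,"dz":0,"ax":0,"ay":0,"az":0},{"fingers":0.77,"dx":0,"dy":0,"dz":0,"ax":0,"ay":0,"az":0},{"fingers":0.77,"dx":0,"dy":0,"dz":-0.02,"ax":0,"ay":0,"az":0},{"fingers":0.77,"dx":0,"dy":0,"dz":-0.03,"ax":0,"ay":0,"az":0},{"fingers":0.77,"dx":0,"dy":0,"dz":-0.04,"ax":0,"ay":0,"az":0},{"fingers":0.77,"dx":0,"dy":0,"dz":-0.03,"ax":0,"ay":0,"az":0},{"fingers":0.77,"dx":0,"dy":0,"dz":0,"ax":0,"ay":0,"az":0},{"fingers":0.77,"dx":0,"dy":0,"dz":0,"ax":0,"ay":0,"az":0}]'; python3 -c "
from h import *
im=cam('wrist'); save(im,'w9.png',s=1.4)"; python3 go.py 0.431 -0.2852 0.223 90; python3 lumps.py
```

```text
time: 23.75
tool_pos: [0.5768, 0.038, 0.1021]
eef_rot: [-3.141, 0.0, 1.291]
force: [-0.6, -0.2, -1.3]
opening: 0.0595
time: 24.65
tool_pos: [0.5773, 0.038, 0.2228]
eef_rot: [3.141, -0.001, 1.291]
force: [-0.7, -0.0, -1.6]
opening: 0.0668
now [0.5767 0.038  0.2218] yaw 73.99 t 24.7 turn(deg) [ -0.03   0.   -16.01] then shift [-0.3232 -0.1457 -0.0012] min rows 1.8634024346928664 7.090212181926752
lump 214 [378.  199.3] [ 0.5567 -0.3763  0.0523] [array([ 557.5, -376.3]), array([55.8, 36.9]), np.float64(0.1)]
lump 213 [348.7 240. ] [ 0.4309 -0.285   0.0519] [array([ 430.8, -284.8]), array([56.9, 35.6]), np.float64(3.9)]
knob 54 [0.394  0.3429 0.0432]
```

View pics/w9.png

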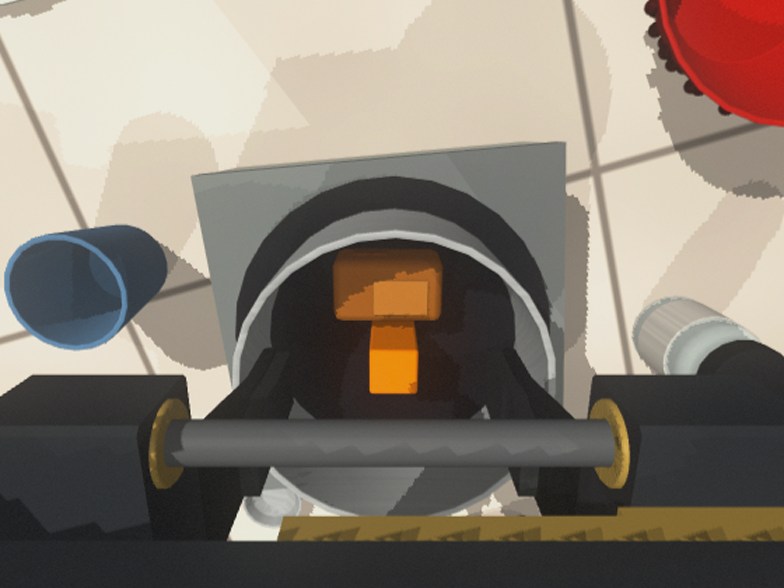

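Lump one lies in the bowl at (388,285). Now the second lump.

```bash
python3 go.py 0.4315 -0.285 0.15 93.4; python3 -m creep '[{"fingers":0.9,"dx":0,"dy":0,"dz":0,"ax":0,"ay":0,"az":-6.5},{"fingers":1,"dx":0,"dy":0,"dz":0,"ax":0,"ay":0,"az":-6.5},{"fingers":1,"dx":0,"dy":0,"dz":0,"ax":0,"ay":0,"az":-6.4},{"fingers":1,"dx":-0.035,"dy":-0.018,"dz":0,"ax":0,"ay":0,"az":0},{"fingers":1,"dx":-0.035,"dy":-0.018,"dz":0,"ax":0,"ay":0,"az":0},{"fingers":1,"dx":-0.035,"dy":-0.018,"dz":0,"ax":0,"ay":0,"az":0},{"fingers":1,"dx":-0.035,"dy":-0.018,"dz":0,"ax":0,"ay":0,"az":0},{"fingers":1,"dx":-0.035,"dy":-0.018,"dz":0,"ax":0,"ay":0,"az":0},{"fingers":1,"dx":-0.035,"dy":-0.018,"dz":0,"ax":0,"ay":0,"az":0},{"fingers":1,"dx":-0.035,"dy":-0.018,"dz":0,"ax":0,"ay":0,"az":0},{"fingers":1,"dx":-0.035,"dy":-0.018,"dz":0,"ax":0,"ay":0,"az":0},{"fingers":1,"dx":0,"dy":0,"dz":0,"ax":0,"ay":0,"az":0}]' 25; python3 go.py 0.4315 -0.285 0.15 93.4
```

```text
now [0.5764 0.038  0.2213] yaw 73.99 t 24.75 turn(deg) [ -0.09   0.03 -19.41] then shift [-0.3138 -0.1638  0.0713] min rows 2.259252549208858 7.221244070841781
time: 25.95
tool_pos: [0.4462, -0.2552, 0.2216]
eef_rot: [-3.14, 0.001, 1.622]
force: [0.6, 0.6, 1.5]
opening: 0.0869
now [ 0.4462 -0.2552  0.2216] yaw 92.93 t 25.95 turn(deg) [-0.1   0.06 -0.47] then shift [-0.0288 -0.0165  0.0716] min rows 0.05497020669892624 1.5792495368354704
```

```bash
python3 -m creep '[{"fingers":1,"dx":-0.015,"dy":-0.008,"dz":0.02,"ax":0,"ay":0,"az":-0.5},{"fingers":1,"dx":-0.014,"dy":-0.007,"dz":0.025,"ax":0,"ay":0,"az":0},{"fingers":1,"dx":0,"dy":0,"dz":0.02,"ax":0,"ay":0,"az":0},{"fingers":1,"dx":0,"dy":0,"dz":0,"ax":0,"ay":0,"az":0},{"fingers":1,"dx":0,"dy":0,"dz":0,"ax":0,"ay":0,"az":0}]' 25; python3 wl.py w10.png; python3 go.py 0.4315 -0.285 0.03 93.4
```

```text
time: 26.45
tool_pos: [0.4364, -0.2795, 0.1571]
eef_rot: [-3.14, -0.0, 1.639]
force: [0.7, 0.0, -0.1]
opening: 0.0868
3361 bbox [231 190  78  45] rect [ 430.2 -284.8] [58.8 35.1] 3.8
now [ 0.437  -0.2797  0.1578] yaw 93.92 t 26.5 turn(deg) [-0.01  0.01  0.52] then shift [-0.005  -0.0058  0.1278] min rows 0.060192788846631436 2.56030617219776
```

View pics/w10.png

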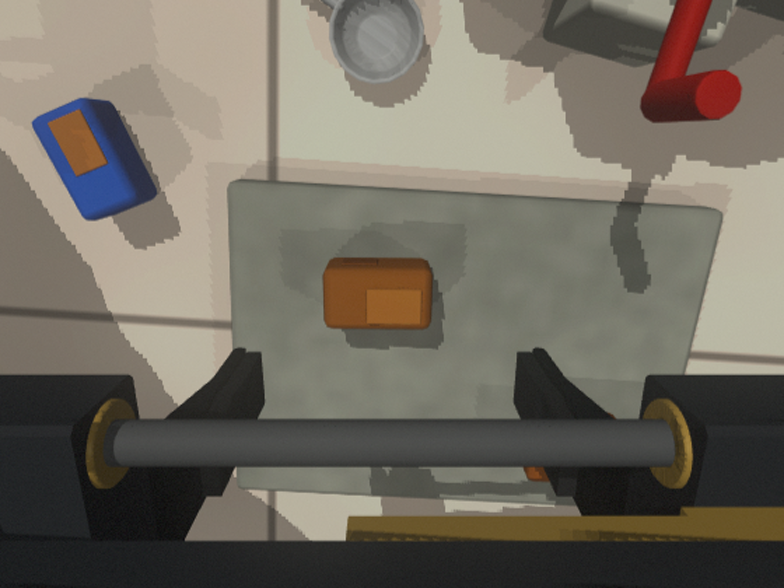

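```bash
python3 -m creep '[{"fingers":1,"dx":-0.005,"dy":-0.007,"dz":0.02,"ax":0,"ay":0,"az":0},{"fingers":1,"dx":0,"dy":0,"dz":0.03,"ax":0,"ay":0,"az":0},{"fingers":1,"dx":0,"dy":0,"dz":0.03,"ax":0,"ay":0,"az":0},{"fingers":1,"dx":0,"dy":0,"dz":0.03,"ax":0,"ay":0,"az":0},{"fingers":1,"dx":0,"dy":0,"dz":0.017,"ax":0,"ay":0,"az":0},{"fingers":1,"dx":0,"dy":0,"dz":0,"ax":0,"ay":0,"az":0},{"fingers":0.8,"dx":0,"dy":0,"dz":0,"ax":0,"ay":0,"az":0},{"fingers":0.5,"dx":0,"dy":0,"dz":0,"ax":0,"ay":0,"az":0},{"fingers":0.3,"dx":0,"dy":0,"dz":0,"ax":0,"ay":0,"az":0},{"fingers":0.3,"dx":0,"dy":0,"dz":0,"ax":0,"ay":0,"az":0},{"fingers":0.3,"dx":0,"dy":0,"dz":0,"ax":0,"ay":0,"az":0}]' 25; python3 go.py 0.4305 -0.285 0.03 93.4
```

```text
time: 27.6
tool_pos: [0.4305, -0.2855, 0.0311]
eef_rot: [3.14, 0.0, 1.639]
force: [-0.3, 1.1, 6.7]
opening: 0.0599
now [ 0.4305 -0.2855  0.0311] yaw 93.89 t 27.6 turn(deg) [0.07 0.01 0.49] then shift [0.0005 0.0001 0.0011] min rows 0.05706082681108858 0.023562567061940425
```

```bash
python3 -m creep '[{"fingers":0.3,"dx":0,"dy":0,"dz":-0.02,"ax":0,"ay":0,"az":0},{"fingers":0.3,"dx":0,"dy":0,"dz":-0.04,"ax":0,"ay":0,"az":0},{"fingers":0.3,"dx":0,"dy":0,"dz":-0.04,"ax":0,"ay":0,"az":0},{"fingers":0.3,"dx":0,"dy":0,"dz":-0.04,"ax":0,"ay":0,"az":0},{"fingers":0.3,"dx":0,"dy":0,"dz":-0.032,"ax":0,"ay":0,"az":0},{"fingers":0.3,"dx":0,"dy":0,"dz":0,"ax":0,"ay":0,"az":6.8},{"fingers":0.3,"dx":0,"dy":0,"dz":0,"ax":0,"ay":0,"az":6.7},{"fingers":0.3,"dx":0,"dy":0,"dz":0,"ax":0,"ay":0,"az":6.7},{"fingers":0.3,"dx":0,"dy":0,"dz":0,"ax":0,"ay":0,"az":0}]' 25; python3 go.py 0.5549 -0.0394 0.203 73.7
```

```text
time: 28.5
tool_pos: [0.4298, -0.2854, 0.2024]
eef_rot: [3.142, -0.0, 1.284]
force: [-1.1, -1.1, 0.3]
opening: 0.06
now [ 0.4298 -0.2854  0.2024] yaw 73.57 t 28.5 turn(deg) [ 0.   -0.01 -0.13] then shift [ 0.2712  0.051  -0.0006] min rows 0.015124904299661877 5.51947696376311
```

```bash
python3 -m creep '[{"fingers":0.3,"dx":0.02,"dy":0.004,"dz":0,"ax":0,"ay":0,"az":0},{"fingers":0.3,"dx":0.035,"dy":0.007,"dz":0,"ax":0,"ay":0,"az":0},{"fingers":0.3,"dx":0.035,"dy":0.007,"dz":0,"ax":0,"ay":0,"az":0},{"fingers":0.3,"dx":0.035,"dy":0.007,"dz":0,"ax":0,"ay":0,"az":0},{"fingers":0.3,"dx":0.035,"dy":0.006,"dz":0,"ax":0,"ay":0,"az":0},{"fingers":0.3,"dx":0.035,"dy":0.006,"dz":0,"ax":0,"ay":0,"az":0},{"fingers":0.3,"dx":0.035,"dy":0.006,"dz":0,"ax":0,"ay":0,"az":0},{"fingers":0.3,"dx":0.025,"dy":0.005,"dz":0,"ax":0,"ay":0,"az":0},{"fingers":0.3,"dx":0.016,"dy":0.003,"dz":0,"ax":0,"ay":0,"az":0},{"fingers":0.3,"dx":0,"dy":0,"dz":0,"ax":0,"ay":0,"az":0},{"fingers":0.3,"dx":0,"dy":0,"dz":0,"ax":0,"ay":0,"az":0}]' 25; python3 go.py 0.5549 -0.0394 0.103 73.7
```

```text
time: 29.6
tool_pos: [0.5546, -0.041, 0.2022]
eef_rot: [-3.141, 0.001, 1.286]
force: [0.3, -0.6, -1.5]
opening: 0.0594
now [ 0.5546 -0.041   0.2022] yaw 73.7 t 29.6 turn(deg) [-0.02  0.06  0.  ] then shift [ 0.0016 -0.0002  0.0992] min rows 0.006724322768841323 1.9849384198304383
```

```bash
python3 -m creep '[{"fingers":0.3,"dx":0.001,"dy":0,"dz":0.02,"ax":0,"ay":0,"az":0},{"fingers":0.3,"dx":0,"dy":0,"dz":0.025,"ax":0,"ay":0,"az":0},{"fingers":0.3,"dx":0,"dy":0,"dz":0.025,"ax":0,"ay":0,"az":0},{"fingers":0.3,"dx":0,"dy":0,"dz":0.015,"ax":0,"ay":0,"az":0},{"fingers":0.3,"dx":0,"dy":0,"dz":0.007,"ax":0,"ay":0,"az":0},{"fingers":0.3,"dx":0,"dy":0,"dz":0.004,"ax":0,"ay":0,"az":0},{"fingers":0.3,"dx":0,"dy":0,"dz":0,"ax":0,"ay":0,"az":0},{"fingers":0.3,"dx":0,"dy":0,"dz":0,"ax":0,"ay":0,"az":0}]' 25; python3 go.py 0.5549 -0.0394 0.103 73.7;python3 -c "
from h import *
im=cam('wrist'); save(im,'w11.png',s=1.4)"
```

```text
time: 30.4
tool_pos: [0.5559, -0.0389, 0.1072]
eef_rot: [3.14, -0.0, 1.286]
force: [0.6, 0.1, -1.4]
opening: 0.0597
now [ 0.5559 -0.0389  0.1072] yaw 73.68 t 30.4 turn(deg) [ 0.07 -0.03 -0.02] then shift [-0.0007 -0.0008  0.0042] min rows 0.008034039112248393 0.08776091420655445
```

View pics/w11.png

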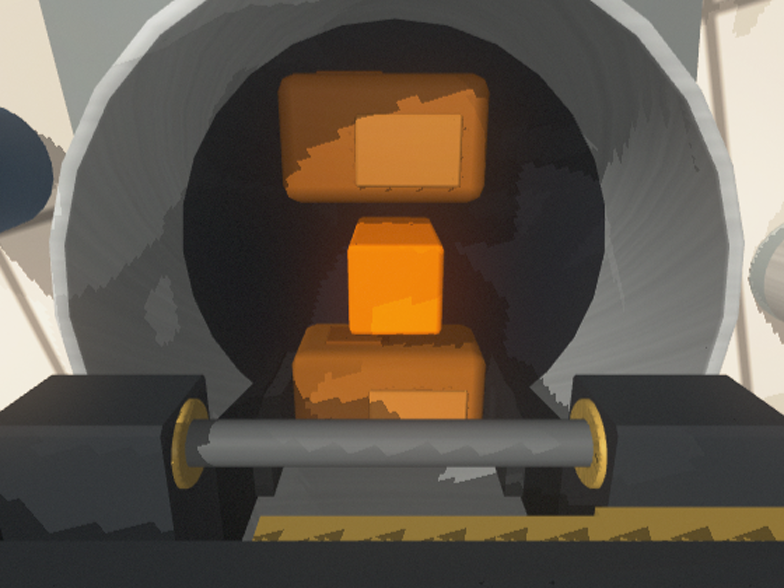

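```bash
python3 -m creep '[{"fingers":0.3,"dx":0,"dy":0,"dz":0.003,"ax":0,"ay":0,"az":0},{"fingers":0.3,"dx":0,"dy":0,"dz":0.003,"ax":0,"ay":0,"az":0},{"fingers":0.3,"dx":0,"dy":0,"dz":0.001,"ax":0,"ay":0,"az":0},{"fingers":0.77,"dx":0,"dy":0,"dz":0,"ax":0,"ay":0,"az":0},{"fingers":0.77,"dx":0,"dy":0,"dz":0,"ax":0,"ay":0,"az":0},{"fingers":0.77,"dx":0,"dy":0,"dz":0,"ax":0,"ay":0,"az":0},{"fingers":0.77,"dx":0,"dy":0,"dz":-0.02,"ax":0,"ay":0,"az":0},{"fingers":0.77,"dx":0,"dy":0,"dz":-0.03,"ax":0,"ay":0,"az":0},{"fingers":0.77,"dx":0,"dy":0,"dz":-0.04,"ax":0,"ay":0,"az":0},{"fingers":0.77,"dx":0,"dy":0,"dz":-0.03,"ax":0,"ay":0,"az":0},{"fingers":0.77,"dx":0,"dy":0,"dz":0,"ax":0,"ay":0,"az":0}]' ;python3 lumps.py; python3 go.py 0.5575 -0.376 0.223 90
```

```text
time: 31.55
tool_pos: [0.5576, -0.0391, 0.2238]
eef_rot: [3.135, -0.003, 1.286]
force: [1.1, -0.4, -0.4]
opening: 0.0671
lump 215 [377.9 199.2] [ 0.5568 -0.3761  0.0521] [array([ 557.5, -376.2]), array([55.8, 37.1]), np.float64(0.1)]
knob 54 [0.3943 0.3428 0.0433]
now [ 0.5566 -0.0388  0.2215] yaw 73.69 t 31.6 turn(deg) [  0.22  -0.08 -16.31] then shift [-0.3372  0.0009 -0.0015] min rows 1.8992706947976927 6.743585936703807
```

```bash
python3 -m creep '[{"fingers":1,"dx":0,"dy":0,"dz":0,"ax":0,"ay":0,"az":-8.2},{"fingers":1,"dx":0,"dy":0,"dz":0,"ax":0,"ay":0,"az":-8.1},{"fingers":1,"dx":-0.035,"dy":0,"dz":0,"ax":0,"ay":0,"az":0},{"fingers":1,"dx":-0.035,"dy":0,"dz":0,"ax":0,"ay":0,"az":0},{"fingers":1,"dx":-0.035,"dy":0,"dz":0,"ax":0,"ay":0,"az":0},{"fingers":1,"dx":-0.035,"dy":0,"dz":0,"ax":0,"ay":0,"az":0},{"fingers":1,"dx":-0.035,"dy":0,"dz":0,"ax":0,"ay":0,"az":0},{"fingers":1,"dx":-0.035,"dy":0,"dz":0,"ax":0,"ay":0,"az":0},{"fingers":1,"dx":-0.035,"dy":0,"dz":0,"ax":0,"ay":0,"az":0},{"fingers":1,"dx":-0.035,"dy":0,"dz":0,"ax":0,"ay":0,"az":0},{"fingers":1,"dx":-0.035,"dy":0,"dz":0,"ax":0,"ay":0,"az":0},{"fingers":1,"dx":-0.02,"dy":0,"dz":0,"ax":0,"ay":0,"az":0}]' 25; python3 -m creep '[{"fingers":1,"dx":0,"dy":0,"dz":0.02,"ax":0,"ay":0,"az":0},{"fingers":1,"dx":0,"dy":0,"dz":0.03,"ax":0,"ay":0,"az":0},{"fingers":1,"dx":0,"dy":0,"dz":0.02,"ax":0,"ay":0,"az":0},{"fingers":1,"dx":0,"dy":0,"dz":0,"ax":0,"ay":0,"az":0},{"fingers":1,"dx":0,"dy":0,"dz":0,"ax":0,"ay":0,"az":0}]' ; python3 wl.py w12.png; python3 go.py 0.5575 -0.376 0.03 90
```

```text
time: 32.8
tool_pos: [0.5537, -0.3767, 0.2178]
eef_rot: [-3.139, 0.001, 1.568]
force: [-1.1, 0.3, 1.0]
opening: 0.0872
time: 33.3
tool_pos: [0.5549, -0.3737, 0.149]
eef_rot: [-3.14, -0.0, 1.57]
force: [-0.1, 1.1, 0.8]
opening: 0.0869
3563 bbox [241 190  80  47] rect [ 556.9 -377. ] [58.4 35.4] 1.4
now [ 0.5554 -0.374   0.15  ] yaw 89.98 t 33.35 turn(deg) [ 0.01  0.03 -0.02] then shift [-0.002   0.0021  0.12  ] min rows 0.0031490582362576807 2.400329075519604
```

View pics/w12.png

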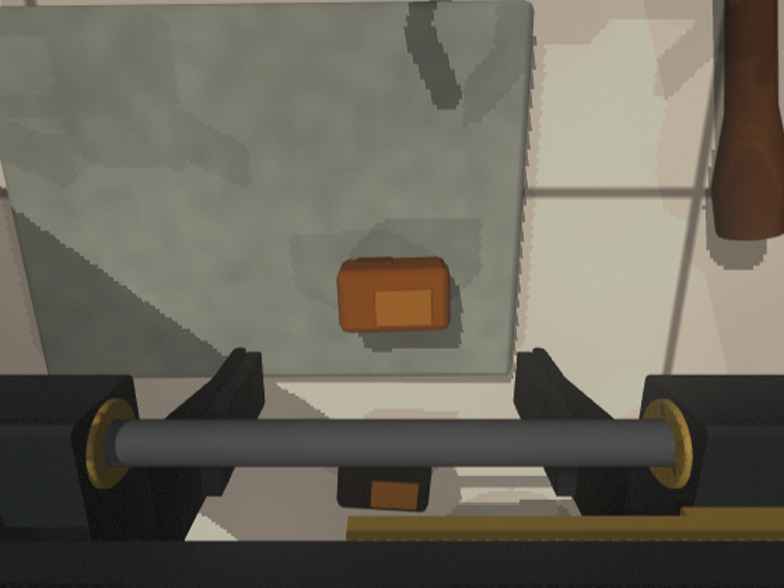

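The last brown lump is at (393,295). The black look-alike at (383,488) stays clear.

```bash
python3 -m creep '[{"fingers":1,"dx":-0.003,"dy":0.002,"dz":0.02,"ax":0,"ay":0,"az":-1},{"fingers":1,"dx":0,"dy":0,"dz":0.03,"ax":0,"ay":0,"az":0},{"fingers":1,"dx":0,"dy":0,"dz":0.03,"ax":0,"ay":0,"az":0},{"fingers":1,"dx":0,"dy":0,"dz":0.025,"ax":0,"ay":0,"az":0},{"fingers":1,"dx":0,"dy":0,"dz":0.015,"ax":0,"ay":0,"az":0},{"fingers":1,"dx":0,"dy":0,"dz":0,"ax":0,"ay":0,"az":0},{"fingers":0.8,"dx":0,"dy":0,"dz":0,"ax":0,"ay":0,"az":0},{"fingers":0.5,"dx":0,"dy":0,"dz":0,"ax":0,"ay":0,"az":0},{"fingers":0.3,"dx":0,"dy":0,"dz":0,"ax":0,"ay":0,"az":0},{"fingers":0.3,"dx":0,"dy":0,"dz":0,"ax":0,"ay":0,"az":0},{"fingers":0.3,"dx":0,"dy":0,"dz":0,"ax":0,"ay":0,"az":0}]' 25; python3 -m creep '[{"fingers":0.3,"dx":0,"dy":0,"dz":-0.02,"ax":0,"ay":0,"az":0},{"fingers":0.3,"dx":0,"dy":0,"dz":-0.04,"ax":0,"ay":0,"az":0},{"fingers":0.3,"dx":0,"dy":0,"dz":-0.04,"ax":0,"ay":0,"az":0},{"fingers":0.3,"dx":0,"dy":0,"dz":-0.04,"ax":0,"ay":0,"az":0},{"fingers":0.3,"dx":0,"dy":0,"dz":-0.032,"ax":0,"ay":0,"az":0},{"fingers":0.3,"dx":0,"dy":0,"dz":0,"ax":0,"ay":0,"az":0}]' 25; python3 go.py 0.6141 -0.0150 0.203 90
```

```text
time: 34.45
tool_pos: [0.5576, -0.3769, 0.0301]
eef_rot: [3.141, 0.0, 1.588]
force: [-0.7, 0.4, 4.2]
opening: 0.0595
time: 35.05
tool_pos: [0.5587, -0.3785, 0.2067]
eef_rot: [3.135, 0.004, 1.588]
force: [0.1, -0.9, -0.8]
opening: 0.0598
now [ 0.5587 -0.3785  0.2067] yaw 90.97 t 35.05 turn(deg) [0.37 0.2  0.97] then shift [0.3635 0.0554 0.0037] min rows 0.11246016353777256 7.353904066968189
```

```bash
python3 -m creep '[{"fingers":0.3,"dx":0.02,"dy":0.004,"dz":0,"ax":0,"ay":0,"az":0},{"fingers":0.3,"dx":0.035,"dy":0.005,"dz":0,"ax":0,"ay":0,"az":0},{"fingers":0.3,"dx":0.035,"dy":0.005,"dz":0,"ax":0,"ay":0,"az":0},{"fingers":0.3,"dx":0.035,"dy":0.005,"dz":0,"ax":0,"ay":0,"az":0},{"fingers":0.3,"dx":0.035,"dy":0.005,"dz":0,"ax":0,"ay":0,"az":0},{"fingers":0.3,"dx":0.035,"dy":0.005,"dz":0,"ax":0,"ay":0,"az":0},{"fingers":0.3,"dx":0.035,"dy":0.005,"dz":0,"ax":0,"ay":0,"az":0},{"fingers":0.3,"dx":0.035,"dy":0.005,"dz":0,"ax":0,"ay":0,"az":0},{"fingers":0.3,"dx":0.035,"dy":0.005,"dz":0,"ax":0,"ay":0,"az":0},{"fingers":0.3,"dx":0.035,"dy":0.005,"dz":0,"ax":0,"ay":0,"az":0},{"fingers":0.3,"dx":0.025,"dy":0,"dz":0,"ax":0,"ay":0,"az":0}]' 25; python3 -m creep '[{"fingers":0.3,"dx":0,"dy":0,"dz":0,"ax":0,"ay":0,"az":-8},{"fingers":0.3,"dx":0,"dy":0,"dz":0,"ax":0,"ay":0,"az":-8},{"fingers":0.3,"dx":0,"dy":0,"dz":0,"ax":0,"ay":0,"az":-8},{"fingers":0.3,"dx":0,"dy":0,"dz":0,"ax":0,"ay":0,"az":-8},{"fingers":0.3,"dx":0,"dy":0,"dz":0,"ax":0,"ay":0,"az":-8},{"fingers":0.3,"dx":0,"dy":0,"dz":0,"ax":0,"ay":0,"az":-8},{"fingers":0.3,"dx":0,"dy":0,"dz":0,"ax":0,"ay":0,"az":-8},{"fingers":0.3,"dx":0,"dy":0,"dz":0,"ax":0,"ay":0,"az":-8},{"fingers":0.3,"dx":0,"dy":0,"dz":0,"ax":0,"ay":0,"az":-8},{"fingers":0.3,"dx":0,"dy":0,"dz":0,"ax":0,"ay":0,"az":0}]' ; python3 go.py 0.6141 -0.0150 0.103 163.7; python3 -c "
from h import *
im=cam('wrist'); save(im,'w13.png',s=1.4)"
```

```text
time: 36.15
tool_pos: [0.5999, -0.0128, 0.2004]
eef_rot: [-3.141, -0.001, 1.59]
force: [0.4, 0.0, -0.7]
opening: 0.06
time: 37.15
tool_pos: [0.5996, -0.0161, 0.2006]
eef_rot: [-3.141, -0.001, 2.847]
force: [-0.3, -0.4, -0.8]
opening: 0.0598
now [ 0.5996 -0.0161  0.2006] yaw 163.11 t 37.15 turn(deg) [-0.02 -0.06 -0.59] then shift [-0.0136  0.0051  0.0976] min rows 0.06911985256776305 1.9737843731211326
```

View pics/w13.png

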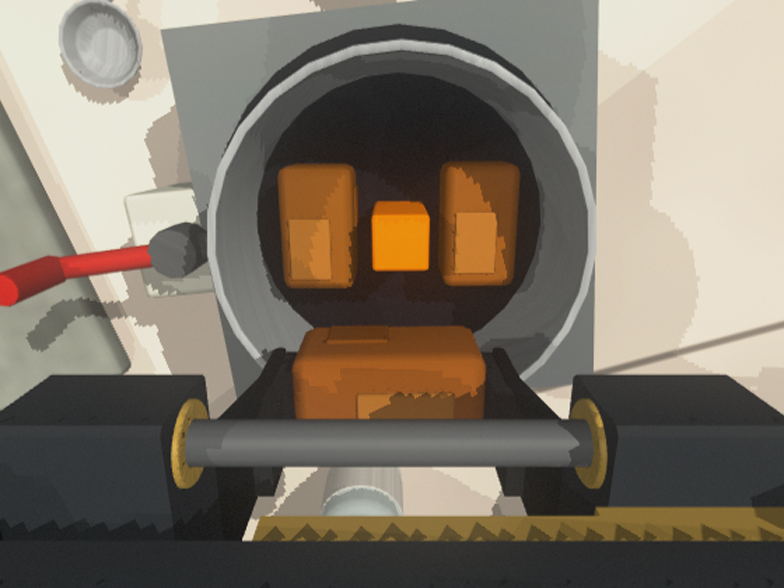

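Both lumps lie flat either side of the column, at (317,228) and (480,225). I'll check the room left for the third.

```bash
python3 - <<'E'
from h import *
im=cam('wrist'); P=deproj(im); hsv=cv2.cvtColor(im['pixels'],cv2.COLOR_RGB2HSV).astype(int); z=P[...,2]
m=((abs(z-.118)<.006)&(hsv[...,0]<20)&(hsv[...,1]>100)).astype(np.uint8); m=cv2.morphologyEx(m,cv2.MORPH_OPEN,np.ones((5,5)))
n,l,s,c=cv2.connectedComponentsWithStats(m); th=np.radians(-16.3); R=np.array([[np.cos(th),np.sin(th)],[-np.sin(th),np.cos(th)]])
for i in range(1,n):
    if s[i,4]>300:
        q=P[l==i]; b=(q[:,:2]-[.569,-.0018])@R.T*1000; print(s[i],np.median(q[:,2]),'bowl frame mm',np.percentile(b,[1,99],axis=0).round(1).tolist())
o=observe()['tool_pos'][:2]; print('tcp bowl frame',(R@(o-[.569,-.0018])*1000).round(1))
E
```

```text
[ 316  116   55   88 4565] 0.11869655672317934 bowl frame mm [[-32.9, 21.4], [24.7, 56.1]]
[ 198  119   56   88 4548] 0.11869961714901209 bowl frame mm [[-32.4, -57.1], [25.3, -22.4]]
tcp bowl frame [33.5 -5. ]
```

```bash
python3 -m creep '[{"fingers":0.3,"dx":-0.006,"dy":0.003,"dz":0,"ax":0,"ay":0,"az":-0.6},{"fingers":0.3,"dx":-0.0065,"dy":0.002,"dz":0,"ax":0,"ay":0,"az":0},{"fingers":0.3,"dx":0,"dy":0,"dz":0.015,"ax":0,"ay":0,"az":0},{"fingers":0.3,"dx":0,"dy":0,"dz":0.02,"ax":0,"ay":0,"az":0},{"fingers":0.3,"dx":0,"dy":0,"dz":0.01,"ax":0,"ay":0,"az":0},{"fingers":0.3,"dx":0,"dy":0,"dz":0,"ax":0,"ay":0,"az":0},{"fingers":0.3,"dx":0,"dy":0,"dz":0,"ax":0,"ay":0,"az":0}]' 25;  python3 go.py 0.6132 -0.0147 0.103 163.7
```

```text
time: 37.95
tool_pos: [0.6135, -0.0148, 0.1563]
eef_rot: [-3.141, -0.0, 2.855]
force: [0.4, -0.3, -0.7]
opening: 0.0595
now [ 0.6135 -0.0148  0.1563] yaw 163.57 t 37.95 turn(deg) [-0.02 -0.01 -0.13] then shift [0.0003 0.0001 0.0533] min rows 0.015692526177251528 1.0669536376833426
```

```bash
python3 -m creep '[{"fingers":0.3,"dx":0,"dy":0,"dz":0.012,"ax":0,"ay":0,"az":0},{"fingers":0.3,"dx":0,"dy":0,"dz":0.012,"ax":0,"ay":0,"az":0},{"fingers":0.3,"dx":0,"dy":0,"dz":0.01,"ax":0,"ay":0,"az":0},{"fingers":0.3,"dx":0,"dy":0,"dz":0.008,"ax":0,"ay":0,"az":0},{"fingers":0.3,"dx":0,"dy":0,"dz":0.005,"ax":0,"ay":0,"az":0},{"fingers":0.3,"dx":0,"dy":0,"dz":0,"ax":0,"ay":0,"az":0},{"fingers":0.3,"dx":0,"dy":0,"dz":0,"ax":0,"ay":0,"az":0}]' 25;  python3 go.py 0.6132 -0.0147 0.103 163.7;  python3 -c "
from h import *
im=cam('wrist'); save(im,'w14.png',s=1.4)"
```

```text
time: 38.65
tool_pos: [0.6136, -0.0148, 0.1095]
eef_rot: [-3.142, 0.0, 2.855]
force: [0.2, -0.8, -0.9]
opening: 0.0598
now [ 0.6136 -0.0148  0.1095] yaw 163.58 t 38.65 turn(deg) [-0.    0.01 -0.12] then shift [ 0.0004 -0.      0.0065] min rows 0.013550894889416345 0.1306056802493868
```

View pics/w14.png

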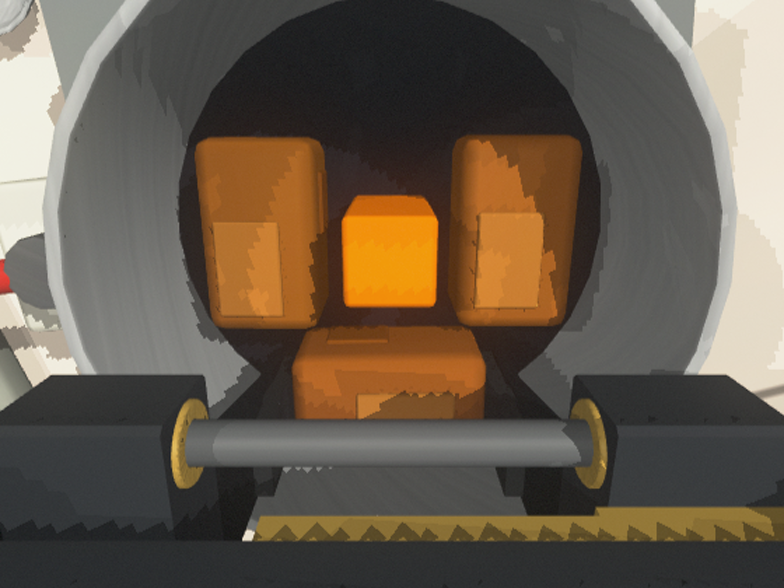

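```bash
python3 -m creep '[{"fingers":0.3,"dx":0,"dy":0,"dz":0.004,"ax":0,"ay":0,"az":0},{"fingers":0.3,"dx":0,"dy":0,"dz":0.004,"ax":0,"ay":0,"az":0},{"fingers":0.3,"dx":0,"dy":0,"dz":0,"ax":0,"ay":0,"az":0},{"fingers":0.74,"dx":0,"dy":0,"dz":0,"ax":0,"ay":0,"az":0},{"fingers":0.74,"dx":0,"dy":0,"dz":0,"ax":0,"ay":0,"az":0},{"fingers":0.74,"dx":0,"dy":0,"dz":0,"ax":0,"ay":0,"az":0},{"fingers":0.74,"dx":0,"dy":0,"dz":-0.01,"ax":0,"ay":0,"az":0},{"fingers":0.74,"dx":0,"dy":0,"dz":-0.03,"ax":0,"ay":0,"az":0},{"fingers":0.74,"dx":0,"dy":0,"dz":-0.04,"ax":0,"ay":0,"az":0},{"fingers":0.74,"dx":0,"dy":0,"dz":-0.04,"ax":0,"ay":0,"az":0},{"fingers":0.74,"dx":0,"dy":0,"dz":0,"ax":0,"ay":0,"az":0},{"fingers":0.74,"dx":0,"dy":0,"dz":0,"ax":0,"ay":0,"az":0}]' 25;  python3 go.py 0.394 0.343 0.223 118;  python3 -c "
from h import *
im=cam('wrist'); save(im,'w15.png',s=1.4)"; python3 lumps.py
```

```text
time: 39.9
tool_pos: [0.6141, -0.0148, 0.2231]
eef_rot: [3.14, 0.003, 2.855]
force: [-0.2, -0.3, -0.0]
opening: 0.0646
now [ 0.6141 -0.0148  0.2231] yaw 163.58 t 39.9 turn(deg) [ 0.13  0.11 45.58] then shift [ 4.193e-01 -2.630e-02  1.000e-04] min rows 5.306111761006525 8.402405111438972
knob 55 [0.3939 0.3427 0.043 ]
```

View pics/w15.png

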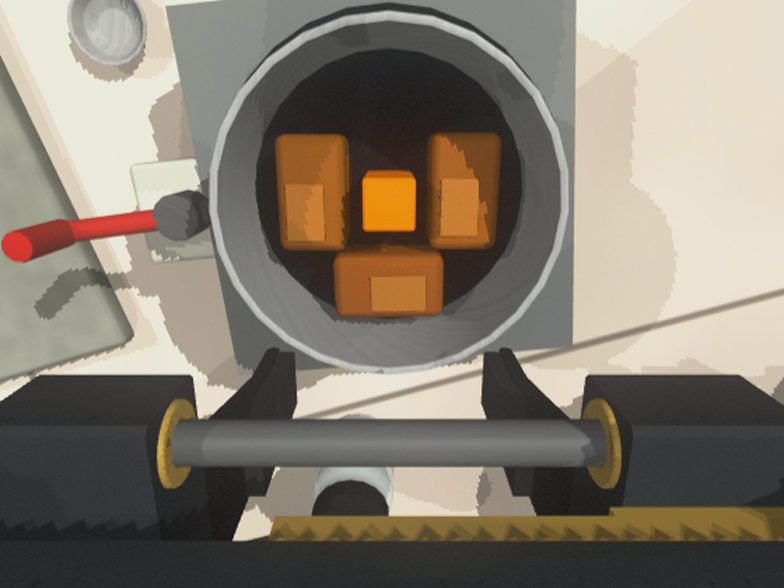

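View pics/tl.png

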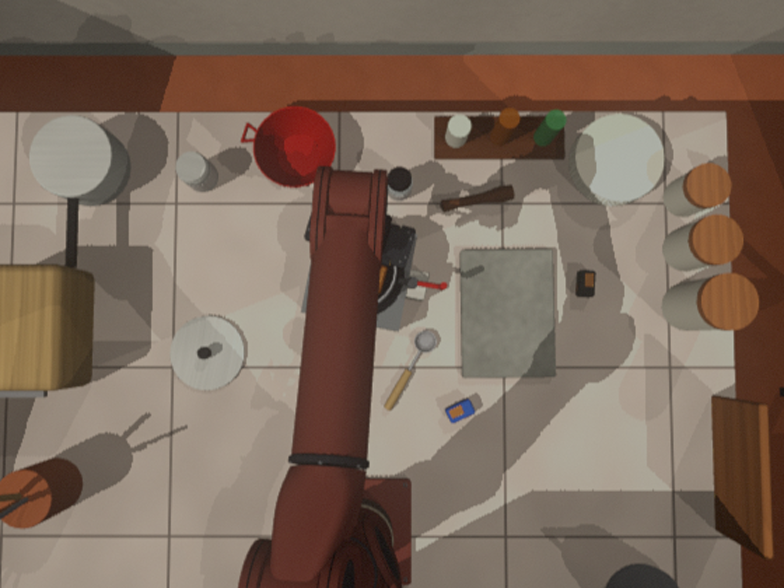

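All three lumps lie flat in the bowl at (312,190), (465,190) and (388,283), and the stone is empty. Now the lid.

```bash
python3 - <<'E'
from h import *
im=cam('top'); P=deproj(im); z=P[...,2]
q=P[180:290,0:80]; m=(q[...,2]>.1)&(q[...,2]<.3); print('block',np.percentile(q[m],[1,99],axis=0).round(3))
q=P[220:285,115:180]; m=(q[...,2]>.004)&(q[...,2]<.03); print('disc z',np.percentile(q[m][:,2],[5,50,95]), cv2.minEnclosingCircle(q[m][:,:2].astype(np.float32)))
E
python3 go.py 0.394 0.343 0.223 90
```

```text
block [[0.31  0.598 0.103]
 [0.579 0.723 0.176]]
disc z [0.00484423 0.01092592 0.01733063] ((0.3910776376724243, 0.34652042388916016), 0.14242999255657196)
now [ 0.6128 -0.0147  0.2204] yaw 163.59 t 40.05 turn(deg) [-9.000e-02 -6.000e-02  7.359e+01] then shift [ 0.3577 -0.2188 -0.0026] min rows 8.566654595536416 8.3860026303745
```

```bash
python3 -m creep '[{"fingers":0.74,"dx":0,"dy":0,"dz":0,"ax":0,"ay":0,"az":8.2},{"fingers":0.74,"dx":0,"dy":0,"dz":0,"ax":0,"ay":0,"az":8.2},{"fingers":0.74,"dx":0,"dy":0,"dz":0,"ax":0,"ay":0,"az":8.2},{"fingers":0.74,"dx":0,"dy":0,"dz":0,"ax":0,"ay":0,"az":8.2},{"fingers":0.74,"dx":0,"dy":0,"dz":0,"ax":0,"ay":0,"az":8.2},{"fingers":0.74,"dx":0,"dy":0,"dz":0,"ax":0,"ay":0,"az":8.2},{"fingers":0.74,"dx":0,"dy":0,"dz":0,"ax":0,"ay":0,"az":8.2},{"fingers":0.74,"dx":0,"dy":0,"dz":0,"ax":0,"ay":0,"az":8.2},{"fingers":0.74,"dx":0,"dy":0,"dz":0,"ax":0,"ay":0,"az":8}]' 30; python3 -m creep '[{"fingers":0.74,"dx":0.03,"dy":-0.02,"dz":0,"ax":0,"ay":0,"az":0},{"fingers":0.74,"dx":0.03,"dy":-0.02,"dz":0,"ax":0,"ay":0,"az":0},{"fingers":0.74,"dx":0.03,"dy":-0.02,"dz":0,"ax":0,"ay":0,"az":0},{"fingers":0.74,"dx":0.03,"dy":-0.02,"dz":0,"ax":0,"ay":0,"az":0},{"fingers":0.74,"dx":0.03,"dy":-0.02,"dz":0,"ax":0,"ay":0,"az":0},{"fingers":0.74,"dx":0.03,"dy":-0.018,"dz":0,"ax":0,"ay":0,"az":0},{"fingers":0.74,"dx":0.03,"dy":-0.018,"dz":0,"ax":0,"ay":0,"az":0},{"fingers":0.74,"dx":0.03,"dy":-0.018,"dz":0,"ax":0,"ay":0,"az":0},{"fingers":0.74,"dx":0.03,"dy":-0.018,"dz":0,"ax":0,"ay":0,"az":0},{"fingers":0.74,"dx":0.03,"dy":-0.018,"dz":0,"ax":0,"ay":0,"az":0},{"fingers":0.74,"dx":0.03,"dy":-0.018,"dz":0,"ax":0,"ay":0,"az":0},{"fingers":0.74,"dx":0.028,"dy":-0.01,"dz":0,"ax":0,"ay":0,"az":0}]' ; python3 -m creep '[{"fingers":0.74,"dx":0,"dy":0,"dz":0,"ax":0,"ay":0,"az":0},{"fingers":0.74,"dx":0,"dy":0,"dz":0,"ax":0,"ay":0,"az":0}]';python3 go.py 0.394 0.343 0.14 90;python3 -c "
from h import *
im=cam('wrist'); save(im,'w16.png',s=1.4)"
```

```text
time: 40.95
tool_pos: [0.6128, -0.0147, 0.2201]
eef_rot: [-3.139, 0.001, 1.565]
force: [-0.0, -0.7, 0.7]
opening: 0.0643
time: 42.15
tool_pos: [0.3935, 0.3444, 0.2204]
eef_rot: [-3.14, 0.001, 1.572]
force: [0.4, 0.6, 0.3]
opening: 0.0644
time: 42.35
tool_pos: [0.3951, 0.3431, 0.2203]
eef_rot: [-3.141, 0.002, 1.572]
force: [0.6, -0.3, 0.6]
opening: 0.0646
now [0.3951 0.3431 0.2203] yaw 90.06 t 42.35 turn(deg) [-0.05  0.12  0.06] then shift [-0.0001 -0.0011  0.0803] min rows 0.013553106543134888 1.6065646998519685
```

View pics/w16.png

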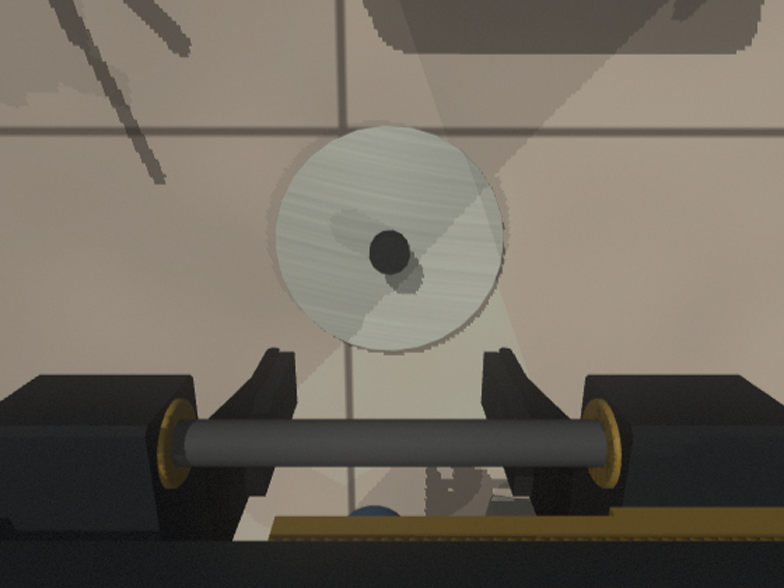

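```bash
cat > knob.py <<'E'
from h import *
import sys
zt=float(sys.argv[1])
im=cam('wrist'); P=deproj(im); z=P[...,2]; V=im['pixels'].max(2)
m=((abs(z-zt)<.005)&(V<90)).astype(np.uint8); m[265:]=0
n,l,s,c=cv2.connectedComponentsWithStats(m); i=1+np.argmax(s[1:,4]); q=np.array([plane(im,x,y,zt) for y,x in np.argwhere(l==i)])
cc,r=cv2.minEnclosingCircle(q[:,:2].astype(np.float32)*1000); print('knob',s[i],q.mean(0).round(4),np.round(cc,1),r,np.median(P[l==i][:,2]))
E
python3 knob.py 0.044
```

```text
knob [263 167  29  29 648] [0.3949 0.3458 0.044 ] [394.9 345.5] 13.852485656738281 0.044434749117067004
```

```bash
python3 -m creep '[{"fingers":0.74,"dx":0,"dy":-0.001,"dz":0.02,"ax":0,"ay":0,"az":0},{"fingers":0.74,"dx":0,"dy":0,"dz":0.03,"ax":0,"ay":0,"az":0},{"fingers":0.74,"dx":0,"dy":0,"dz":0.03,"ax":0,"ay":0,"az":0},{"fingers":0.74,"dx":0,"dy":0,"dz":0,"ax":0,"ay":0,"az":0},{"fingers":0.74,"dx":0,"dy":0,"dz":0,"ax":0,"ay":0,"az":0}]'; python3 knob.py 0.044; python3 go.py 0.394 0.343 0.024 90
```

```text
time: 42.95
tool_pos: [0.3951, 0.3424, 0.1418]
eef_rot: [-3.141, 0.001, 1.569]
force: [-0.2, -0.1, 0.7]
opening: 0.0642
knob [ 260  186   37   37 1023] [0.3949 0.3463 0.044 ] [395.2 346. ] 13.897074699401855 0.044410970233223906
now [0.3955 0.3431 0.1427] yaw 89.91 t 43.0 turn(deg) [ 0.05 -0.04 -0.09] then shift [-1.000e-04 -1.500e-03  1.187e-01] min rows 0.010263729248681438 2.3740402785945216
```

```bash
python3 -m creep '[{"fingers":0.74,"dx":0.0015,"dy":0,"dz":0.02,"ax":0,"ay":0,"az":0},{"fingers":0.74,"dx":0,"dy":0,"dz":0.03,"ax":0,"ay":0,"az":0},{"fingers":0.74,"dx":0,"dy":0,"dz":0.03,"ax":0,"ay":0,"az":0},{"fingers":0.74,"dx":0,"dy":0,"dz":0.02,"ax":0,"ay":0,"az":0},{"fingers":0.74,"dx":0,"dy":0,"dz":0.012,"ax":0,"ay":0,"az":0},{"fingers":0.74,"dx":0,"dy":0,"dz":0.004,"ax":0,"ay":0,"az":0},{"fingers":0.74,"dx":0,"dy":0,"dz":0,"ax":0,"ay":0,"az":0},{"fingers":0.74,"dx":0,"dy":0,"dz":0,"ax":0,"ay":0,"az":0}]';  python3 go.py 0.395 0.345 0.024 90
```

```text
time: 43.8
tool_pos: [0.3953, 0.3455, 0.0266]
eef_rot: [3.14, -0.001, 1.57]
force: [-0.5, 0.5, 0.3]
opening: 0.0644
now [0.3953 0.3455 0.0266] yaw 89.98 t 43.8 turn(deg) [ 0.07 -0.09 -0.02] then shift [-0.0005 -0.0003  0.0026] min rows 0.009958265346396197 0.053871313450353515
```

```bash
python3 -m creep '[{"fingers":0.5,"dx":0,"dy":0,"dz":0.002,"ax":0,"ay":0,"az":0},{"fingers":0.2,"dx":0,"dy":0,"dz":0,"ax":0,"ay":0,"az":0},{"fingers":0,"dx":0,"dy":0,"dz":0,"ax":0,"ay":0,"az":0},{"fingers":0,"dx":0,"dy":0,"dz":0,"ax":0,"ay":0,"az":0},{"fingers":0,"dx":0,"dy":0,"dz":0,"ax":0,"ay":0,"az":0},{"fingers":0,"dx":0,"dy":0,"dz":0,"ax":0,"ay":0,"az":0}]' 50; python3 -m creep '[{"fingers":0,"dx":0,"dy":0,"dz":0,"ax":0,"ay":0,"az":0},{"fingers":0,"dx":0,"dy":0,"dz":-0.01,"ax":0,"ay":0,"az":0},{"fingers":0,"dx":0,"dy":0,"dz":-0.03,"ax":0,"ay":0,"az":0},{"fingers":0,"dx":0,"dy":0,"dz":-0.04,"ax":0,"ay":0,"az":0},{"fingers":0,"dx":0,"dy":0,"dz":-0.04,"ax":0,"ay":0,"az":0},{"fingers":0,"dx":0,"dy":0,"dz":-0.04,"ax":0,"ay":0,"az":0},{"fingers":0,"dx":0,"dy":0,"dz":-0.02,"ax":0,"ay":0,"az":0},{"fingers":0,"dx":0,"dy":0,"dz":0,"ax":0,"ay":0,"az":0}]'; python3 go.py 0.569 -0.0018 0.205 90; python3 -c "
from h import *
im=cam('scene'); save(im,'s17.png',s=1.4)"
```

```text
time: 44.4
tool_pos: [0.3946, 0.3448, 0.0234]
eef_rot: [3.142, 0.0, 1.571]
force: [-0.1, -0.9, 0.7]
opening: 0.0268
time: 45.2
tool_pos: [0.3958, 0.3458, 0.207]
eef_rot: [3.138, -0.005, 1.57]
force: [0.1, -0.7, -2.6]
opening: 0.0268
now [0.3958 0.3458 0.207 ] yaw 89.96 t 45.2 turn(deg) [ 0.19 -0.26 -0.04] then shift [-0.3476  0.1732  0.002 ] min rows 0.030252826649596352 7.766996287639847
```

View pics/s17.png

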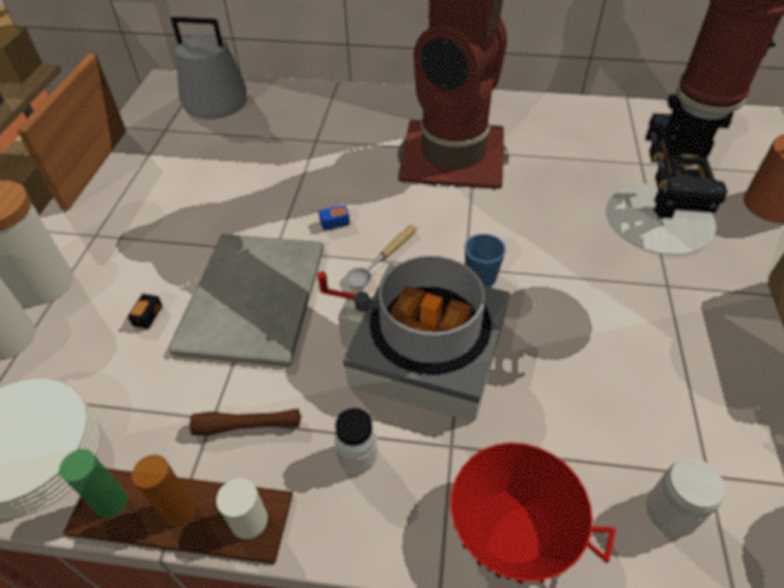

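The lid hangs level from the gripper at (660,215). Before the transfer I'll measure the bowl rim's centre while it's unobstructed.

```bash
python3 - <<'E'
from h import *
from scipy.optimize import least_squares
im=cam('top'); P=deproj(im); z=P[...,2]; d=np.hypot(P[...,0]-.569,P[...,1]+.0018); m=(abs(z-.156)<.005)&(d<.092)&(d>.068); q=P[m]
r=least_squares(lambda p:np.hypot(q[:,0]-p[0],q[:,1]-p[1])-p[2],[.569,-.002,.078],loss='soft_l1',f_scale=.002).x; print('rim',m.sum(),r,np.median(q[:,2]))
m=(abs(z-.118)<.006)&(d<.075); print('lump top frac',m.sum(), 'max z inside (excluding column)',np.percentile(z[(d<.07)&(d>.025)],99))
E
python3 -m creep '[{"fingers":0,"dx":-0.01,"dy":0.005,"dz":-0.02,"ax":0,"ay":0,"az":0},{"fingers":0,"dx":-0.028,"dy":0.014,"dz":0,"ax":0,"ay":0,"az":0},{"fingers":0,"dx":-0.03,"dy":0.015,"dz":0,"ax":0,"ay":0,"az":0},{"fingers":0,"dx":-0.03,"dy":0.015,"dz":0,"ax":0,"ay":0,"az":0},{"fingers":0,"dx":-0.03,"dy":0.015,"dz":0,"ax":0,"ay":0,"az":0},{"fingers":0,"dx":-0.03,"dy":0.015,"dz":0,"ax":0,"ay":0,"az":0},{"fingers":0,"dx":-0.03,"dy":0.015,"dz":0,"ax":0,"ay":0,"az":0},{"fingers":0,"dx":-0.03,"dy":0.015,"dz":0,"ax":0,"ay":0,"az":0},{"fingers":0,"dx":-0.03,"dy":0.015,"dz":0,"ax":0,"ay":0,"az":0},{"fingers":0,"dx":-0.03,"dy":0.015,"dz":0,"ax":0,"ay":0,"az":0},{"fingers":0,"dx":-0.03,"dy":0.015,"dz":0,"ax":0,"ay":0,"az":0},{"fingers":0,"dx":-0.03,"dy":0.014,"dz":0,"ax":0,"ay":0,"az":0}]' 50; python3 go.py 0.569 -0.0018 0.205 90
```

```text
rim 233 [ 0.56876494 -0.00097094  0.07754666] 0.15569645607276283
lump top frac 687 max z inside (excluding column) 0.12453926155479038
time: 46.5
tool_pos: [0.5619, 0.0054, 0.2215]
eef_rot: [-3.139, 0.001, 1.571]
force: [-0.8, -0.4, -1.5]
opening: 0.0269
now [0.5619 0.0054 0.2215] yaw 89.99 t 46.5 turn(deg) [-0.16  0.05 -0.01] then shift [-0.0072  0.0071  0.0165] min rows 0.018631703002556513 0.38728775690472117
```

```bash
python3 -m creep '[{"fingers":0,"dx":-0.006,"dy":0.007,"dz":0,"ax":0,"ay":0,"az":0},{"fingers":0,"dx":0,"dy":0,"dz":0,"ax":0,"ay":0,"az":0},{"fingers":0,"dx":0,"dy":0,"dz":0,"ax":0,"ay":0,"az":0}]' 50; cat > lid.py <<'E'
from h import *
from scipy.optimize import least_squares
o=observe(); t=o['tool_pos']; zl=t[2]-.0234
for n in ('wrist','top','scene'):
    im=cam(n); P=deproj(im); z=P[...,2]; d=np.hypot(P[...,0]-t[0],P[...,1]-t[1]); V=im['pixels'].min(2)
    m=(z>zl+.003)&(z<zl+.022)&(d>.03)&(d<.1)
    if m.sum()<100: print(n,'none'); continue
    q=P[m]; A=np.c_[q[:,:2]-t[:2],np.ones(len(q))]; k,_,_,_=np.linalg.lstsq(A,q[:,2]-t[2],rcond=None); 
    a=np.arctan2(q[:,1]-t[1],q[:,0]-t[0]); b=(a*20).astype(int); dd=d[m]; e=np.array([q[b==i][np.argmax(dd[b==i])] for i in np.unique(b) if dd[b==i].max()>.075])
    r=least_squares(lambda p:np.hypot(e[:,0]-p[0],e[:,1]-p[1])-.084,[t[0],t[1]],loss='soft_l1',f_scale=.001).x if len(e)>10 else None
    print(n,m.sum(),'tilt',k[:2].round(3),'z off tcp',k[2].round(4),'centre',r,len(e))
E
python3 lid.py; python3 go.py 0.569 -0.0018 0.205 90;  python3 -c "
from h import *
im=cam('wrist'); save(im,'w18.png',s=1.4)"
```

```text
time: 46.8
tool_pos: [0.5686, 0.0017, 0.2221]
eef_rot: [-3.139, 0.0, 1.571]
force: [0.4, 0.3, -2.1]
opening: 0.0271
wrist 44774 tilt [-0.002 -0.014] z off tcp -0.0112 centre [0.56838427 0.00148784] 68
top 630 tilt [-0.001  0.051] z off tcp -0.0096 centre [0.56910114 0.00486682] 45
scene 2563 tilt [-0.003  0.001] z off tcp -0.0123 centre [0.57040982 0.0019018 ] 101
now [0.5689 0.0022 0.2229] yaw 90.09 t 46.95 turn(deg) [-0.05 -0.02  0.09] then shift [-0.004   0.0001  0.0179] min rows 0.011031569479576718 0.3673479198242716
```

View pics/w18.png

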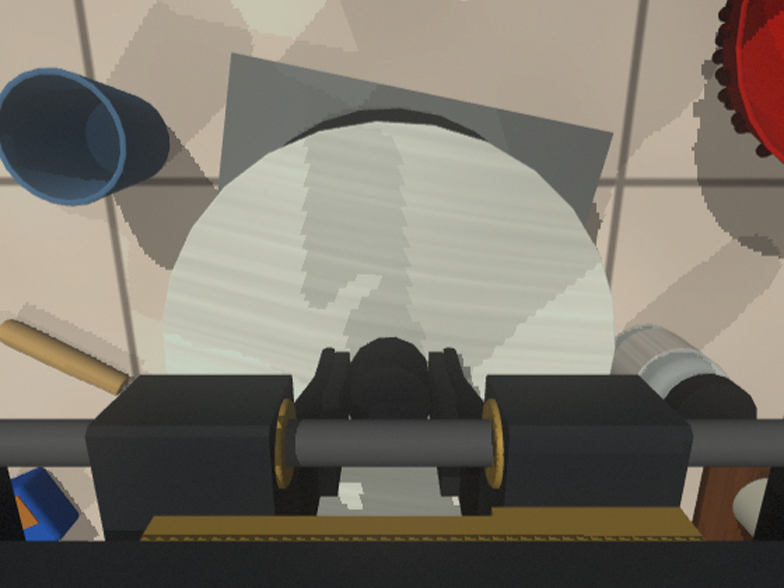

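The lid hangs level (wrist-view tilt 0.014 or less) and centred on the TCP. Lower it onto the rim.

```bash
python3 -m creep '[{"fingers":0,"dx":-0.003,"dy":0,"dz":0.01,"ax":0,"ay":0,"az":0},{"fingers":0,"dx":0,"dy":0,"dz":0.012,"ax":0,"ay":0,"az":0},{"fingers":0,"dx":0,"dy":0,"dz":0.01,"ax":0,"ay":0,"az":0},{"fingers":0,"dx":0,"dy":0,"dz":0.006,"ax":0,"ay":0,"az":0},{"fingers":0,"dx":0,"dy":0,"dz":0,"ax":0,"ay":0,"az":0},{"fingers":0,"dx":0,"dy":0,"dz":0,"ax":0,"ay":0,"az":0}]' 50;python3 go.py 0.5688 -0.0012 0.1734 90; python3 lid.py
```

```text
time: 47.6
tool_pos: [0.5695, -0.0023, 0.1853]
eef_rot: [-3.141, 0.0, 1.57]
force: [-0.4, 0.1, -1.3]
opening: 0.0269
now [ 0.5695 -0.0023  0.1853] yaw 89.97 t 47.6 turn(deg) [-0.01  0.01 -0.03] then shift [ 0.0011 -0.0007  0.0119] min rows 0.002930795545893452 0.24021120998077286
wrist 44773 tilt [ 0.    -0.014] z off tcp -0.0112 centre [ 0.5692618  -0.00246851] 68
top 576 tilt [0.011 0.056] z off tcp -0.009 centre [0.57020294 0.00075621] 43
scene 2441 tilt [-0.001  0.   ] z off tcp -0.0125 centre [ 0.57124969 -0.00294222] 101
```

```bash
python3 -m creep '[{"fingers":0,"dx":0.001,"dy":-0.0005,"dz":0.004,"ax":0,"ay":0,"az":0},{"fingers":0,"dx":0,"dy":0,"dz":0.004,"ax":0,"ay":0,"az":0},{"fingers":0,"dx":0,"dy":0,"dz":0.002,"ax":0,"ay":0,"az":0},{"fingers":0,"dx":0,"dy":0,"dz":0.001,"ax":0,"ay":0,"az":0},{"fingers":0,"dx":0,"dy":0,"dz":0,"ax":0,"ay":0,"az":0}]' 50;python3 go.py 0.5688 -0.0012 0.1734 90
```

```text
time: 48.25
tool_pos: [0.5689, -0.0013, 0.1742]
eef_rot: [-3.141, 0.0, 1.571]
force: [0.1, 0.0, -1.9]
opening: 0.027
now [ 0.5689 -0.0013  0.1742] yaw 89.98 t 48.25 turn(deg) [-0.02  0.01 -0.02] then shift [ 0.0001 -0.0001  0.0008] min rows 0.0020382919579900755 0.015622933665886234
```

```bash
python3 -m creep '[{"fingers":0,"dx":0,"dy":0,"dz":0.001,"ax":0,"ay":0,"az":0},{"fingers":0,"dx":0,"dy":0,"dz":0,"ax":0,"ay":0,"az":0},{"fingers":0,"dx":0,"dy":0,"dz":0,"ax":0,"ay":0,"az":0}]' 50
```

```text
time: 48.55
tool_pos: [0.5691, -0.0013, 0.1735]
eef_rot: [3.141, 0.0, 1.57]
force: [-0.0, -0.2, -1.6]
opening: 0.0269
```

```bash
python3 -m creep '[{"fingers":0,"dx":0,"dy":0,"dz":0.001,"ax":0,"ay":0,"az":0},{"fingers":0,"dx":0,"dy":0,"dz":0,"ax":0,"ay":0,"az":0}]' 50
```

```text
time: 48.75
tool_pos: [0.5691, -0.0013, 0.1734]
eef_rot: [3.141, -0.001, 1.571]
force: [-4.3, 0.4, 7.8]
opening: 0.0271
```

Contact, at the expected height. Release and rise.

```bash
python3 -m creep '[{"fingers":0,"dx":0,"dy":0,"dz":-0.001,"ax":0,"ay":0,"az":0},{"fingers":0.5,"dx":0,"dy":0,"dz":0,"ax":0,"ay":0,"az":0},{"fingers":0.7,"dx":0,"dy":0,"dz":0,"ax":0,"ay":0,"az":0},{"fingers":0.7,"dx":0,"dy":0,"dz":0,"ax":0,"ay":0,"az":0},{"fingers":0.7,"dx":0,"dy":0,"dz":0,"ax":0,"ay":0,"az":0},{"fingers":0.7,"dx":0,"dy":0,"dz":-0.02,"ax":0,"ay":0,"az":0},{"fingers":0.7,"dx":0,"dy":0,"dz":-0.03,"ax":0,"ay":0,"az":0},{"fingers":0.7,"dx":0,"dy":0,"dz":-0.03,"ax":0,"ay":0,"az":0},{"fingers":0.7,"dx":0.03,"dy":0,"dz":-0.02,"ax":0,"ay":0,"az":0},{"fingers":0.7,"dx":0.035,"dy":0,"dz":0,"ax":0,"ay":0,"az":0},{"fingers":0.7,"dx":0.035,"dy":0,"dz":0,"ax":0,"ay":0,"az":0},{"fingers":0.7,"dx":0.035,"dy":0,"dz":0,"ax":0,"ay":0,"az":0}]' 20; python3 -m creep '[{"fingers":0.7,"dx":0.035,"dy":0,"dz":0,"ax":0,"ay":0,"az":0},{"fingers":0.7,"dx":0.035,"dy":0,"dz":0,"ax":0,"ay":0,"az":0},{"fingers":0.7,"dx":0.035,"dy":0,"dz":0,"ax":0,"ay":0,"az":0},{"fingers":0.7,"dx":0,"dy":0,"dz":0,"ax":0,"ay":0,"az":0},{"fingers":0.7,"dx":0,"dy":0,"dz":0,"ax":0,"ay":0,"az":0}]'; python3 - <<'E'
from h import *
from scipy.optimize import least_squares
for n in ('top','scene'):
    im=cam(n); P=deproj(im); z=P[...,2]; d=np.hypot(P[...,0]-.569,P[...,1]+.0015)
    m=(z>.148)&(z<.175)&(d<.082)&(d>.02); q=P[m]; k,_,_,_=np.linalg.lstsq(np.c_[q[:,:2]-[.569,-.0015],np.ones(len(q))],q[:,2],rcond=None); print(n,m.sum(),'lid tilt',k[:2].round(4),'disc top z',k[2].round(4))
    m=(z>.148)&(z<.175)&(d<.1); print(' centre',np.median(P[m],0).round(4), P[m].mean(0).round(4), 'extent',np.ptp(P[m][:,:2],axis=0))
    m=(z>.188)&(z<.204)&(d<.04); print(' knob',m.sum(),P[m].mean(0).round(4),z[m].max())
    save(im,'end_'+n+'.png',s=1.4)
E
python3 peg.py
```

```text
time: 49.95
tool_pos: [0.569, 0.1351, 0.2736]
eef_rot: [3.141, -0.0, 1.57]
force: [0.8, 0.5, -0.7]
opening: 0.0608
time: 50.45
tool_pos: [0.5688, 0.2395, 0.2729]
eef_rot: [-3.141, 0.001, 1.572]
force: [0.2, 0.1, -0.1]
opening: 0.0608
top 2391 lid tilt [0.0045 0.0034] disc top z 0.1617
 centre [ 0.5673 -0.0013  0.1616] [ 5.687e-01 -2.000e-04  1.616e-01] extent [0.16497891 0.1641451 ]
 knob 71 [ 0.5686 -0.0007  0.194 ] 0.20048965017531337
scene 3271 lid tilt [-0.003  -0.0013] disc top z 0.161
 centre [ 5.834e-01 -3.000e-04  1.609e-01] [ 0.5795 -0.0011  0.1609] extent [0.16793453 0.16725332]
 knob 116 [ 0.5733 -0.0014  0.1931] 0.19687344381965366
wrist no peg
top 17 peg [ 0.5361 -0.1789  0.14  ] (535.9974365234375, -178.62033081054688) 6.687437534332275 z 0.13977312031642164
  radius 0.06408676983102056 cam angle 1.596752578612517
```

View pics/end_top.png

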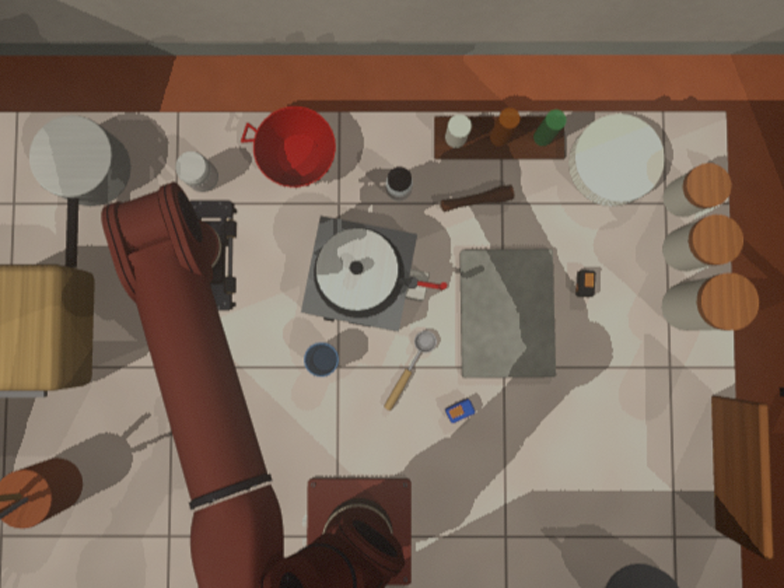

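View pics/end_scene.png

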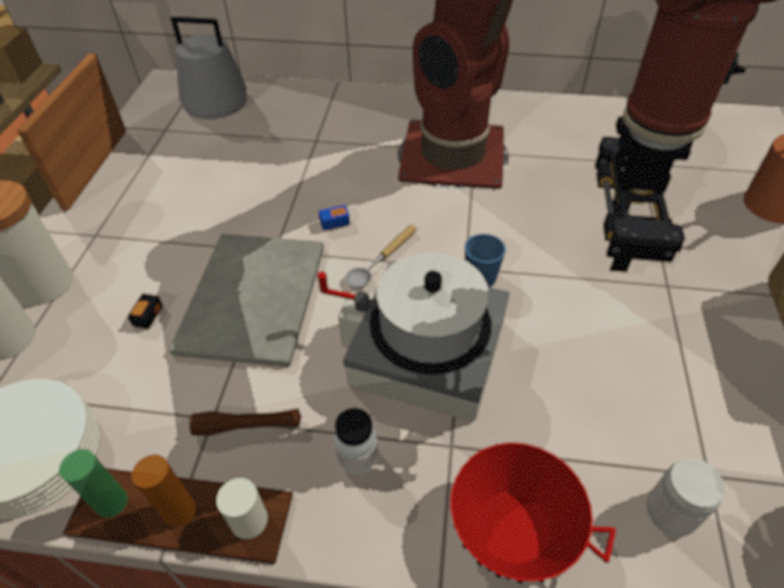

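In the final top view the lid sits level on the bowl at (357,268), with its knob top at 194 mm, exactly as required. The cam peg at (443,286) is still at the stop, and the stone is empty. The cup, jar, spoon, pestle and look-alikes are where they started, so I'm handing in.

```bash
python3 -c "
from plant import sign_off, observe
print(observe()['time']); print(sign_off())"
```

```text
50.65
the job is handed in; nothing more can be done
None
```

The job is done and handed in at 50.65 s, in the order asked; no verdict was reported.

- **Bowl:** I lined it up with the drive cross beforehand, and it went straight down without turning. The foot came to rest at about 62 mm, and the column top read 136.6 mm against the 136 mm expected.
- **Cam:** I swung the lever until it pushed back with 16 N at the stop. It read about 1.62 afterwards and about 1.60 in the last top view, both above the 1.4 needed to clamp.
- **Lumps:** Three palm sugar lumps were present. All three lie flat around the column in the bowl and the stone plate is empty. I left the black and blue look-alikes alone.
- **Lid:** It is fully home, with its knob top at about 194 mm as expected, tilt no more than 0.005 and centred to about 1 mm.

**Checks that disagreed:** the scene camera read about 3 to 5 mm further out in x than the top camera, so I relied on the top and wrist views. While the lid was hanging, the partly blocked top view showed a tilt of 0.05 that the wrist and scene views did not. No check failed after the lid was placed, and the cup, jar, spoon and pestle looked unmoved.

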